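Load the plate magazine, square the stack and latch its gate

TASK

Stack all the loose steel plates flat in the bay of the magazine, lengthways, and tap the stack square so that every plate is flush against the back stop, with the stepped steel block standing upright on the middle of the stack as a weight. Then push the gate fully shut until its spring catch clicks up behind it. Leave the bottles behind it where they stand.

Things in the scene. Friction and masses are not known exactly. Their poses are not given: they have to be found in the camera images.
- bay (a point): bay of the loading magazine, a grey fixture fixed to the worktop. The point is on the bay's floor (top of the 8 mm base), under the centre of a correctly seated stack; z up, x towards the back stop, 30 mm away; the gate closes the opposite end. Plates lie with their length along the bay's x. The base spans x -66 to 39, y -40 to 100 mm.
- guides (a point): middle of the bay's mouth, 32 mm above its floor, level with the tops of back stop, guides and gate; bay's axes. Side guides (inner faces at y -27 and 27 mm, so 5 mm free each side of a plate, flared outwards at the top to 37 mm) stand only at the ends, x -29 to -22 and 19 to 37 mm: between them both sides are open for fingers.
- opening (a point): middle of the bay's open end at x -30 mm, 12 mm above the floor, where a flush stack's front edges lie; bay's axes. While the gate is open nothing stands before it on the base for y -20 to 20 mm, so closed fingertips can push the plates from here along +x to the back stop.
- gate_tab (a point): centre of the black upright tab on the gate: 26 mm along the bay's x, 10 mm thick along y, 36 mm high (43 to 79 mm above the worktop), free on both y sides, to be pinched or pushed. Bay's axes. With the gate home it is at x -50, y 20 mm from the bay's point.
- gate (a joint): travel of the steel gate across the open end, m: 0 = home, up to 0.066 = fully open; it opens along the bay's +y. Sliding friction about 4 N; the catch adds some 3 to 6 N over the last 20 mm. It is 50 mm wide and runs 3.5 mm off the edges of a flush stack; plates sticking out block it.
- catch (a joint): how far the spring catch is pressed down, m: 0 = up. A small dark steel wedge rising 12 mm out of the base before the gate, at bay x -54 to -43, y 24 to 41 mm. The gate's pin rides over it, pressing it down about 8 mm, and it springs up behind the pin when the gate is home, which then cannot slide back.
- weight_mid (a point): stepped steel block used as hold-down weight: 22 x 48 mm, 30 mm high, about 0.2 kg. The point is its middle, 15 mm above its underside, z up. Its 48 mm length is along its y; grasp it across the 22 mm along its x. The half towards its +y is 30 mm high, the other half 20 mm.
- plate0_mid (a point): steel plate 60 x 44 x 6 mm (length along its x, width along its y), about 0.1 kg, with two plain screw holes; flat on the worktop at the start; either face may be up. The point is its centre, half-way up. Two to four such plates are present, the others absent (None). The worktop between magazine and robot is open.
- plate1_mid (a point): steel plate 60 x 44 x 6 mm (length along its x, width along its y), about 0.1 kg, with two plain screw holes; flat on the worktop at the start; either face may be up. The point is its centre, half-way up. Two to four such plates are present, the others absent (None). The worktop between magazine and robot is open.
- plate2_mid (a point): steel plate 60 x 44 x 6 mm (length along its x, width along its y), about 0.1 kg, with two plain screw holes; flat on the worktop at the start; either face may be up. The point is its centre, half-way up. Two to four such plates are present, the others absent (None). The worktop between magazine and robot is open.
- plate3_mid (a point): steel plate 60 x 44 x 6 mm (length along its x, width along its y), about 0.1 kg, with two plain screw holes; flat on the worktop at the start; either face may be up. The point is its centre, half-way up. Two to four such plates are present, the others absent (None). The worktop between magazine and robot is open.
- flux_bottle: bystander: white dropper bottle with red cap, 33 mm across, 93 mm high, loose; origin under its centre
- solvent_bottle: bystander: white bottle with black cap, 54 mm across, 126 mm high, loose; origin under its centre. Besides, two lamps on arms, up to 0.4 m high, stand fixed on either side of the work (left of y = 0.12 m and right of y = -0.25 m): keep the arm clear of them
There are look-alikes about, which are no part of the job. Leave any orange look-alike of the part that bears plate2_mid alone.

How it is judged:
On the way, in this order (a step that is already met when the one before it is completed fails the run):
1. every plate lies flat in the bay, flush against the back stop, and the block stands on the middle of the stack, while the gate is still open (x of plate0_mid in the frame of bay between -0.003 and 0.003 m and y of plate0_mid in the frame of bay between -0.0075 and 0.0075 m and z of plate0_mid in the frame of bay between 0 and 0.024 m and angle between each of plate0_mid, plate1_mid, plate2_mid, plate3_mid's own z axis and vertical below 0.06 rad and angle between the x axis of each of plate0_mid, plate1_mid, plate2_mid, plate3_mid and the x axis of bay, either way round below 0.08 rad and x of plate1_mid in the frame of bay between -0.003 and 0.003 m and y of plate1_mid in the frame of bay between -0.0075 and 0.0075 m and z of plate1_mid in the frame of bay between 0 and 0.024 m and x of plate2_mid in the frame of bay between -0.003 and 0.003 m and y of plate2_mid in the frame of bay between -0.0075 and 0.0075 m and z of plate2_mid in the frame of bay between 0 and 0.024 m and x of plate3_mid in the frame of bay between -0.003 and 0.003 m and y of plate3_mid in the frame of bay between -0.0075 and 0.0075 m and z of plate3_mid in the frame of bay between 0 and 0.024 m and horizontal distance between weight_mid and bay below 0.012 m and z of weight_mid in the frame of bay between 0.025 and 0.042 m and angle between weight_mid's own z axis and vertical below 0.08 rad and value of joint gate above 0.03 m), for 0.2 s.
2. the gate is home and the catch has sprung up behind it (value of joint gate below 0.003 m and value of joint catch below 0.002 m), for 0.2 s.
At the end, for the whole second after the job is handed in: every plate lies flat and lengthways in the bay (tilt under 0.06, turn under 0.1 rad), within 4 mm of the back stop and 7.5 mm of the middle sideways; the block stands upright on the stack within 12 mm of its middle; the gate is within 3 mm of home, the catch up (pressed under 2 mm); all at rest (all of step 2 and x of plate0_mid in the frame of bay between -0.004 and 0.003 m and y of plate0_mid in the frame of bay between -0.0075 and 0.0075 m and z of plate0_mid in the frame of bay between 0 and 0.024 m and angle between each of plate0_mid, plate1_mid, plate2_mid, plate3_mid's own z axis and vertical below 0.06 rad and angle between the x axis of each of plate0_mid, plate1_mid, plate2_mid, plate3_mid and the x axis of bay, either way round below 0.1 rad and x of plate1_mid in the frame of bay between -0.004 and 0.003 m and y of plate1_mid in the frame of bay between -0.0075 and 0.0075 m and z of plate1_mid in the frame of bay between 0 and 0.024 m and x of plate2_mid in the frame of bay between -0.004 and 0.003 m and y of plate2_mid in the frame of bay between -0.0075 and 0.0075 m and z of plate2_mid in the frame of bay between 0 and 0.024 m and x of plate3_mid in the frame of bay between -0.004 and 0.003 m and y of plate3_mid in the frame of bay between -0.0075 and 0.0075 m and z of plate3_mid in the frame of bay between 0 and 0.024 m and horizontal distance between weight_mid and bay below 0.012 m and z of weight_mid in the frame of bay between 0.025 and 0.042 m and angle between weight_mid's own z axis and vertical below 0.08 rad and linear speed of each of plate0, plate1, plate2, plate3, weight below 0.02 m/s); the robot touches nothing.
It fails at once if the flux bottle is knocked away (distance of flux_bottle from where it was at the start of the episode above 0.03 m).
It fails at once if the solvent bottle is knocked away (distance of solvent_bottle from where it was at the start of the episode above 0.03 m).
Of plate0, plate1, plate2, plate3 only 2 to 4 are there at a start; the rules pass over those that are not, and their reading is None.
At some moment in a run one of weight, plate0, plate1, plate2, plate3 may be knocked a few centimetres aside while the robot is not near it.
Once in a run the grip may slacken for a moment while it holds something.
It also fails if it takes over 210 s, if anything falls off the work surface, if the arm or the gripper's body presses on something with over 40 N, if the wrist force passes 120 N, or if a joint passes its speed limit or range.

ROBOT

A 6-joint arm with a two-finger parallel gripper is mounted at the origin on a cart in front of the work surface, level with it; the furniture and walls round the work are solid. World frame = base frame: x ahead of the robot, y to its left, z up, the work surface at z = 0. Lengths are in m, angles in rad, forces in N, time in s.
With the tool pointing down it reaches from about 0.325 to 0.9 m from the base axis. Payload 3.5 kg.
Tool frame: the origin (TCP) lies at the very end of the fingers, on their centre line; the grasp point (between the pads) lies 19 mm behind it; z points along the fingers, y is the direction in which the jaws open and shut (so a half turn about z gives the same grasp; the last joint's range is limited). The gripper opens to 85 mm and grips with 20 to 120 N. Pads are 22 mm wide; open, the fingers measure 114 mm over their backs; the gripper's body (76 mm by 85 mm) begins 54 mm behind the grasp point. The pads swing forward as they close: fully open they stand 13 mm farther back than shut.
Start: joints at [-1.315, 0.276, -0.026, 1.268, 0, 1.467], TCP at [0.219, -0.585, 0.231] pointing down, gripper open.
Joint ranges: [-3.12, 3.12], [-0.85, 1.88], [-1.08, 1.24], [-1.95, 2.15], [-1.57, 1.53], [-3.14, 3.14]. Speed limits (rad/s): [2.57, 2.57, 3.14, 3.14, 3.14, 3.14].

INTERFACE

Orientations are given as [roll, pitch, yaw] about the fixed x, y, z axes, in that order (R = Rz(yaw) Ry(pitch) Rx(roll)).
In Python, from plant import arm, camera gives the robot as it stands.
- The arm moves only by the shell command python3 -m inch 'ROWS' [FORCE]. ROWS is JSON, a list of rows, each an object of numbers: "dx", "dy", "dz": the shift along the tool's x, y, z in m; "rx", "ry", "rz": the turn, a rotation vector about the tool's x, y, z in rad; "hand": the finger opening in m, from 0 to 0.0854. In form: [{"dx": .., "dy": .., "dz": .., "rx": .., "ry": .., "rz": .., "hand": ..}, ...]. A call has 1 to 10 rows; each row shifts and turns the commanded pose from where the row before left it, along the tool's axes as they then stand; what a row does not reach is not made up. A row lasts 1/8 s, in which the tool goes at most 62.5 mm and 10.7 degrees, less where a joint would pass 70% of its speed; a pose out of reach is approached as far as the arm can. A call is refused whole if a number of a shift passes 0.0625 or a number of a turn 0.188, either way. A call with a gripper value outside its range is refused whole. The fingers move at their own pace and stop on an object; FORCE is the grip in N (left out, the last holds). Time passes only in rows, so rows that do not move let the fingers close. It gives the time, the measured TCP pose, the force and the opening at its end, in the units of the state.
- arm.state(): the state, without advancing time (a new reading comes with each control period).
- camera(name): name is "side" or "top"; returns a dict with "img" (420x560x3 uint8, blue, green, red), "range_z" (420x560 float32, m along the optical axis (not along the pixel's ray), 0 where there is no reading), "K" (3x3 intrinsics, pixels), "rvec" (rotation vector, rad) and "tvec" (3), from world to camera coordinates, as OpenCV has them. Camera axes: x right, y down, z forward; pixel columns grow to the right and rows downward; lengths in m; the calibration is good to about 2 mm. A picture is of the moment at which its call begins.
- arm.job_done(): hands the job in, once; it reports no verdict.
The state is a dict: "time_s": time; "joint_pos": joint angles; "qd": joint speeds; "joint_torque": joint torques, N m; "tcp_pos": TCP position; "tool_rot": TCP orientation; "ft_force": force on the tool from outside, world axes, zero at the start; "ft_torque": the same for the moment, N m; "finger_gap": finger opening in m.
Only numpy, scipy, OpenCV 4.12 (cv2) and the standard library are available. Lean on these libraries where they do the work, as an engineer would, in place of code of your own. Each camera call takes 0.05 s, during which the arm holds its last target.

## Working session

There is one attempt and no reset: what is moved stays moved. The work goes in short steps, Python scripts to look and compute and a shell command to move; the robot and the scene stay as the last step left them, time stands still between calls to the robot, and variables do not carry over. Pictures are saved under pics/ and viewed, and the job is handed in when it is done.

```bash
ls; mkdir -p pics
python3 - <<'E'
from plant import arm,camera
import cv2
print(arm.state())
for n in("top","side"):
    c=camera(n); cv2.imwrite(f"pics/{n}0.png",c["img"]); print(n,c["K"].tolist(),c["rvec"],c["tvec"])
E
```

```text
pics
{'time_s': 0.0, 'joint_pos': array([-1.31540711e+00,  2.77158170e-01, -2.78683787e-02,  1.26800936e+00,
        1.42779917e-05,  1.46741088e+00]), 'qd': array([ 0.00096533,  0.00018881,  0.00065903, -0.00139776,  0.00122226,
        0.00069112]), 'joint_torque': array([-7.54199009e-04, -4.45500505e+01,  2.95210648e+01,  1.63874432e-02,
       -4.19646585e-04, -3.86252012e-06]), 'tcp_pos': array([ 0.2192612 , -0.58445149,  0.23014997]), 'tool_rot': array([-3.13936651e+00, -2.45329164e-04,  3.58774382e-01]), 'ft_force': array([ 0.21719665, -0.88209633, -0.60254263]), 'ft_torque': array([-0.00320199,  0.00327293,  0.02282377]), 'finger_gap': 0.08539469282468058}
top [[380.42062037095803, 0.0, 273.2645882036288], [0.0, 380.42062037095803, 205.58814916852177], [0.0, 0.0, 1.0]] [ 2.12321851 -2.14682737  0.15965549] [0.02316378 0.60948771 0.84538753]
side [[543.4377650076025, 0.0, 288.0826595043819], [0.0, 543.4377650076025, 213.38696010946052], [0.0, 0.0, 1.0]] [ 1.12962605  2.45524042 -0.90671789] [ 0.3729996  -0.28818351  1.25588089]
```

View pics/top0.png

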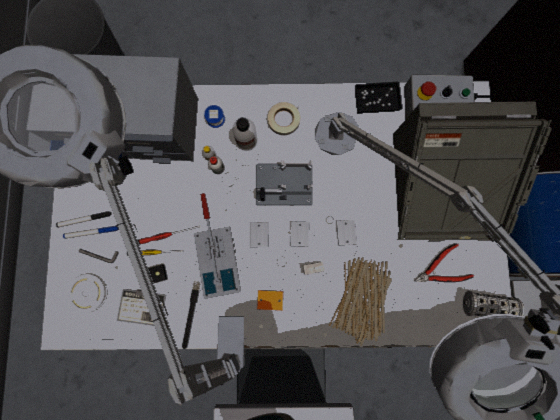

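View pics/side0.png

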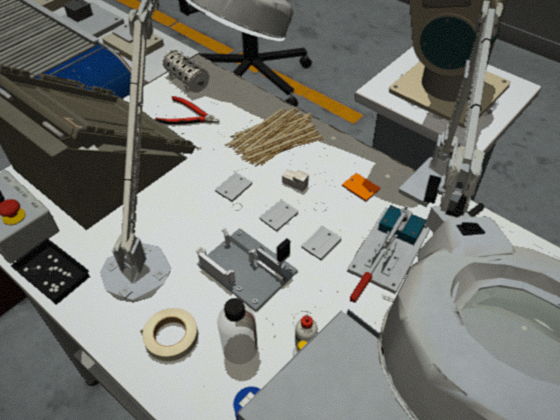

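The top view shows three plates at about (259,234), (299,233) and (346,232), and the block at (312,267). The magazine is at (284,184) with the black gate tab at (261,193). The orange decoy is at (270,299). Next I zoom in and measure.

```bash
cat > h.py <<'E'
import numpy as np, cv2
from plant import arm,camera
def pt(c,uv,z):
    R,_=cv2.Rodrigues(c["rvec"]); C=-R.T@c["tvec"].ravel()
    uv=np.atleast_2d(uv).astype(float)
    d=np.c_[uv,np.ones(len(uv))]@np.linalg.inv(c["K"]).T@R
    return C+d*((z-C[2])/d[:,2])[:,None]
def cloud(c):
    R,_=cv2.Rodrigues(c["rvec"]); C=-R.T@c["tvec"].ravel()
    v,u=np.mgrid[:420,:560]; Z=c["range_z"]
    d=np.stack([u,v,np.ones_like(u)],-1)@np.linalg.inv(c["K"]).T
    P=(d*Z[...,None])@R+C; P[Z==0]=np.nan
    return P
def px(c,P): return cv2.projectPoints(np.atleast_2d(np.float64(P)),c["rvec"],c["tvec"],c["K"],None)[0][:,0]
def crop(c,n,x0,y0,x1,y1,s): cv2.imwrite("pics/"+n,cv2.resize(c["img"][y0:y1,x0:x1],None,fx=s,fy=s,interpolation=cv2.INTER_CUBIC))
E
python3 - <<'E'
from h import *
c=camera("top"); np.save("/tmp/t.npy",c,allow_pickle=True)
crop(c,"topc.png",240,150,370,280,4.6)
P=cloud(c)
for n,uv in dict(p0=(259,240),p1=(299,240),p2=(346,240),w=(312,267),base=(290,185),tab=(261,193),table=(330,200)).items():
    print(n,P[uv[1],uv[0]].round(4))
s=camera("side"); crop(s,"sidec.png",180,160,350,310,4.6)
E
```

```text
p0 [0.5323 0.0523 0.005 ]
p1 [ 0.5312 -0.0448  0.0055]
p2 [ 0.5301 -0.1591  0.0033]
w [ 0.4663 -0.0722  0.032 ]
base [ 0.6678 -0.0253  0.0059]
tab [0.6339 0.0438 0.0808]
table [ 0.6296 -0.1239  0.0009]
```

View pics/topc.png

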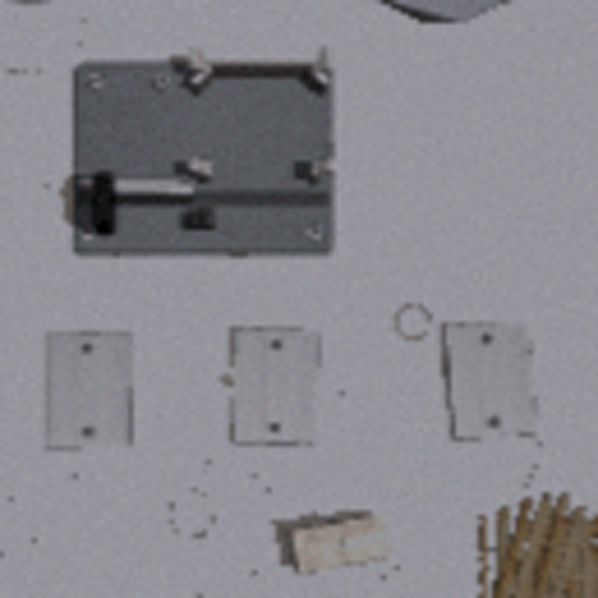

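View pics/sidec.png

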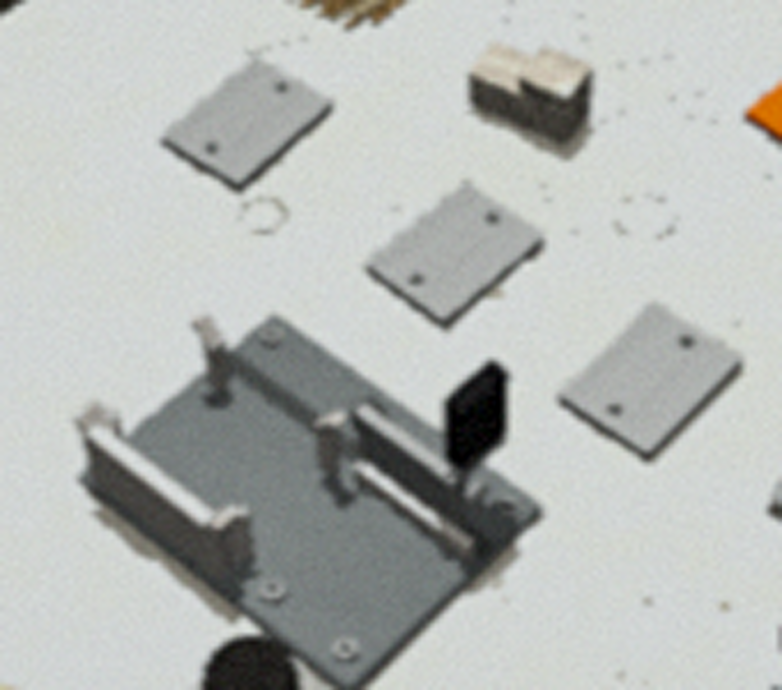

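The crops show the three plates nearly lengthways along x and the bay's base square to the world. The gate is open, with its tab near base left at crop (105,203), and the block sits at crop (340,540) with its low half towards the right. Now I measure all of these.

```bash
cat > m.py <<'E'
from h import *
import sys
def rect(W):
    (cx,cy),(w,h),a=cv2.minAreaRect((W[:,:2]*1000).astype(np.float32))
    if w<h: w,h,a=h,w,a+90
    a=(a+90)%180-90
    return np.round([cx,cy,w,h,a],1)
def base(c):
    P=cloud(c); g=c["img"].mean(2)
    return g
if __name__=="__main__":
    t=camera("top"); s=camera("side")
    gt=cv2.cvtColor(t["img"],cv2.COLOR_BGR2GRAY); gs=cv2.cvtColor(s["img"],cv2.COLOR_BGR2GRAY)
    # base in top
    m=np.zeros_like(gt); m[150:220,240:330]=(gt[150:220,240:330]<125)*255
    m=cv2.morphologyEx(m,cv2.MORPH_OPEN,np.ones((3,3)))
    k=max(cv2.findContours(m,0,2)[0],key=cv2.contourArea)[:,0]
    print("base top",rect(pt(t,k+0.0,0.008)))
    print("gray plates top", gt[240,259],gt[240,290],gt[240,275],"side",gs[200,278],gs[190,200])
    for th in (195,):
        m=((gs<th)*255).astype(np.uint8); m[:160]=0;m[270:]=0;m[:,:205]=0;m[:,350:]=0
        m=cv2.morphologyEx(m,cv2.MORPH_OPEN,np.ones((2,2)))
        for k in cv2.findContours(m,0,2)[0]:
            if cv2.contourArea(k)>150:print("side",k[:,0].mean(0),cv2.contourArea(k),rect(pt(s,k[:,0],0.006)))
    # holes in both
    for n,c,g,box in(("top",t,gt,(245,215,365,250)),("side",s,gs,(210,165,345,255))):
        x0,y0,x1,y1=box
        bh=cv2.morphologyEx(cv2.GaussianBlur(cv2.resize(g[y0:y1,x0:x1],None,fx=4,fy=4,interpolation=cv2.INTER_CUBIC),(5,5),0),cv2.MORPH_BLACKHAT,np.ones((17,17)))
        b=(bh>28).astype(np.uint8)
        nn,l,st,ce=cv2.connectedComponentsWithStats(b)
        for i in range(1,nn):
            if 15<st[i,4]<220 and max(st[i,2:4])<20:
                uv=(ce[i]+.5)/4-.5+[x0,y0]; print(n,uv.round(1),st[i,2:5],pt(c,uv,.006)[0].round(4))
E
python3 m.py
```

```text
base top [671.8  -8.3 144.2 109.   89.3]
gray plates top 140 117 149 side 211 213
side [249.84883721 247.89534884] 2309.5 [638.  -28.6 157.7  89.1 -49.4]
side [320.21621622 243.27027027] 772.5 [ 5.486e+02  5.750e+01  6.670e+01  4.940e+01 -1.000e-01]
side [279.42553191 213.59574468] 681.5 [549.3 -39.4  65.2  54.   -2.8]
side [234.53488372 187.02325581] 601.0 [ 551.1 -153.9   69.8   50.7    5.8]
side [298.07017544 180.71929825] 385.0 [460.  -72.3  63.7  53.4 -83.8]
top [328.  216.2] [ 9  7 24] [ 0.5886 -0.117   0.006 ]
top [332.2 217.7] [11 14 47] [ 0.5848 -0.1272  0.006 ]
top [325.9 219.6] [ 3 14 39] [ 0.5802 -0.1115  0.006 ]
top [329.7 222.9] [17  5 59] [ 0.5719 -0.1205  0.006 ]
top [345.3 223.3] [ 9 10 69] [ 0.5707 -0.1586  0.006 ]
top [299.6 224.4] [ 9  9 65] [ 0.5691 -0.0471  0.006 ]
top [258.3 225.2] [ 9  8 58] [0.5683 0.0537 0.006 ]
top [288.8 232.2] [11  9 69] [ 0.5504 -0.0205  0.006 ]
top [346.9 241.3] [11 10 88] [ 0.5267 -0.1607  0.006 ]
top [289.9 243.5] [ 5 18 75] [ 0.5231 -0.0226  0.006 ]
top [299.2 242.5] [11 10 86] [ 0.5252 -0.0451  0.006 ]
top [258.6 243.4] [11  9 80] [
[... 617 characters left out ...]
 12 127] [ 0.5244 -0.0455  0.006 ]
side [314.4 209.3] [ 8  9 42] [ 0.4952 -0.0026  0.006 ]
side [325.2 209.7] [ 9  8 50] [0.483  0.0132 0.006 ]
side [236.8 209.9] [16  6 69] [ 0.5901 -0.1109  0.006 ]
side [270.  220.3] [ 14  12 129] [ 0.5686 -0.0474  0.006 ]
side [239.  228.7] [ 8  7 44] [ 0.6195 -0.0767  0.006 ]
side [328.9 233.8] [ 15  13 153] [0.5237 0.0534 0.006 ]
side [238.5 234.8] [ 6  4 19] [ 0.6302 -0.0676  0.006 ]
side [227.1 235.5] [ 7  6 32] [ 0.6446 -0.0819  0.006 ]
side [286.6 239. ] [ 13  13 147] [0.5817 0.0036 0.006 ]
side [290.1 241.5] [ 5  6 24] [0.5818 0.0119 0.006 ]
side [313.2 248.6] [ 15  11 134] [0.5675 0.0527 0.006 ]
side [274.7 253.9] [13  6 60] [0.6198 0.0093 0.006 ]
```

Run:
```python
from h import *
t=camera("top"); s=camera("side")
for p in [(0.219,-0.585,0.231),(0.219,-0.585,0.4),(0,0,0),(0.546,0.053,0.2)]: print(p,px(t,p),px(s,p))
P=cloud(t)
# coarse height map 
for c,n in((t,"top"),(s,"side")):
    P=cloud(c).reshape(-1,3); P=P[np.isfinite(P).all(1)]
    print(n); 
    H=np.full((15,16),-9.)
    for x,y,z in P:
        i=int((x+.2)//.08); j=int((.6-y)//.08)
        if 0<=i<15 and 0<=j<16: H[i,j]=max(H[i,j],z)
    print("y",[round(.56-.08*j,2) for j in range(16)])
    for i in range(14,-1,-1): print(f"{-.16+.08*i:.2f}",' '.join(f"{100*h:4.0f}" if h>-9 else '   .' for h in H[i]))
B=cloud(t)[255:285,295:330].reshape(-1,3)
h=np.load("/tmp/t.npy",allow_pickle=True).item()
for c in(t,s):
    Q=cloud(c).reshape(-1,3); Q=Q[(abs(Q[:,0]-.465)<.05)&(abs(Q[:,1]+.075)<.05)&(Q[:,2]>.012)]
    print(len(Q),Q.mean(0),Q.max(0),Q.min(0))
    for a,b in((.012,.024),(.024,.04)):
        k=Q[(Q[:,2]>a)&(Q[:,2]<b)]; print(len(k),k.mean(0).round(4))
```

```text
(0.219, -0.585, 0.231) [[628.1090281  411.36664954]] [[192.8503238  -54.53856827]]
(0.219, -0.585, 0.4) [[750.12702122 461.81049456]] [[ 181.66228861 -140.7917074 ]]
(0, 0, 0) [[283.68818634 479.85490504]] [[449.48496427  88.68580282]]
(0.546, 0.053, 0.2) [[253.89762298 226.0401857 ]] [[326.98156207 161.89120944]]
top
y [0.56, 0.48, 0.4, 0.32, 0.24, 0.16, 0.08, 0.0, -0.08, -0.16, -0.24, -0.32, -0.4, -0.48, -0.56, -0.64]
0.96    .    .    .    .    0    0    0    0    0    2    2    7    7    6    0    .
0.88    .    .   20   20   20    4    0    2    2    2    2   10   10    8    3    .
0.80    .   38   38   37   20    4   13    2    2   14    1   20   19   20   19    .
0.72    .   37   35   37   32    9    9    5    5   18   22   21   21   21   21    5
0.64    0   35   34   39   39    7    8    8    5    1   29   30   14   13   16    5
0.56    1    2    2    2   39    6    2    1    1    1    9   33    7    7   10    5
0.48    0    2    2    2   39   38    4    1    3    2    2   33   34    1    2    4
0.40    0    2    2    2   38   39    4    1    1    2    2   22   34   30    6  
[... 1641 characters left out ...]
  .
0.08    .    .    .    .    .    1   29    8    6    0    .    .    .    .    .    .
0.00    .    .    .    .    .    1   25    .    5    0    .    .    .    .    .    .
-0.08    .    .    .    .    .    0    2    1    0    1    .    .    .    .    .    .
-0.16    .    .    .    .    .    1    1    0    .    .    .    .    .    .    .    .
195 [ 0.46434901 -0.07567724  0.02505837] [ 0.4777908  -0.05146724  0.03394197] [ 0.45032946 -0.10140652  0.01595605]
95 [ 0.4662 -0.0874  0.0197]
100 [ 0.4626 -0.0646  0.0301]
325 [ 0.46684894 -0.07086609  0.02319124] [ 0.47911088 -0.04937115  0.03332192] [ 0.44989351 -0.09948701  0.01261273]
187 [ 0.4692 -0.077   0.0187]
138 [ 0.4637 -0.0625  0.0293]
```

Run:
```python
from h import *
t=camera("top"); s=camera("side")
crop(s,"sideR.png",360,0,560,230,2.6)
crop(t,"topR.png",150,270,350,420,3.8)
for c in(t,s):
    P=cloud(c); m=(P[...,0]>.05)&(P[...,0]<.5)&(P[...,1]>-.1)&(P[...,1]<.2)&(P[...,2]>.1)
    Q=P[m]; ij=np.argwhere(m)
    k=np.argsort(Q[:,1])[:len(Q)//2:max(1,len(Q)//20)]
    for i in k: print(ij[i][::-1],Q[i].round(3))
    print()
```

```text
[293 419] [ 0.21  -0.015  0.228]
[266 418] [0.2   0.032 0.198]
[226 369] [0.262 0.116 0.108]
[213 384] [0.27  0.122 0.236]
[198 387] [0.298 0.126 0.347]
[192 391] [0.301 0.128 0.375]
[199 384] [0.292 0.131 0.313]
[189 380] [0.314 0.134 0.37 ]
[188 372] [0.322 0.138 0.361]
[182 379] [0.318 0.141 0.38 ]
[179 397] [0.294 0.145 0.378]

[409   0] [ 0.213 -0.032  0.291]
[422   1] [ 0.208 -0.01   0.295]
[421  33] [0.209 0.001 0.238]
[425  41] [0.207 0.01  0.225]
[438   6] [0.204 0.019 0.294]
[430  66] [0.198 0.027 0.175]
[437  51] [0.2   0.034 0.212]
[444  43] [0.195 0.042 0.229]
[448  41] [0.197 0.049 0.237]
[446  67] [0.194 0.056 0.184]
[449  73] [0.19  0.063 0.172]
```

View pics/sideR.png

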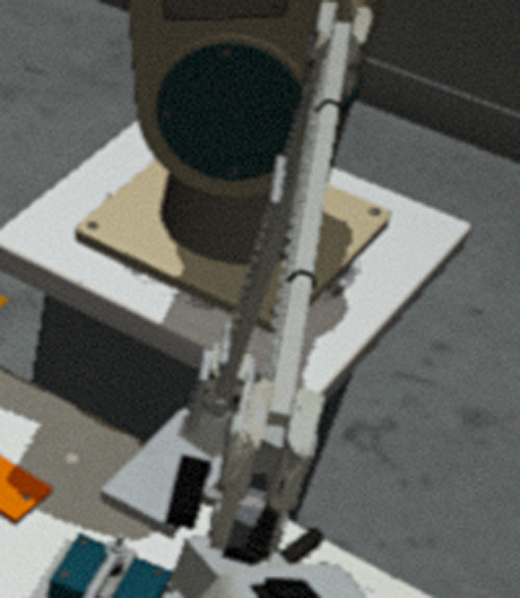

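View pics/topR.png

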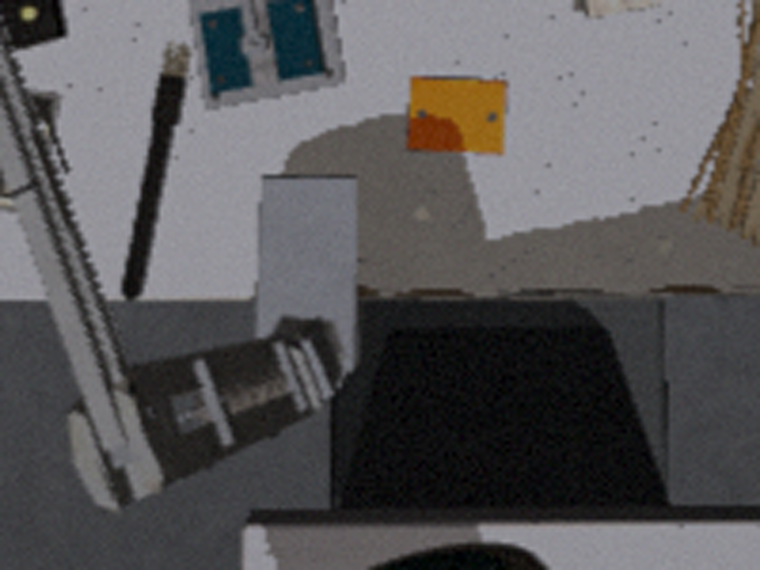

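The robot starts beyond the right-hand lamp, whose points reach about 0.34 m. I rise first and then cross over above it.

```bash
python3 -m inch '[{"dz":-0.0625},{"dz":-0.0625},{"dz":-0.0625},{"dz":-0.06},{"rz":0.18},{"rz":0.179},{}]'; python3 -c "
from plant import arm;print(arm.state()['joint_pos'])"
```

```text
[-1.31539137e+00  2.76423818e-01 -2.64954038e-02  1.26799805e+00
 -4.04569486e-05  1.46737747e+00]invalid input
```

```bash
python3 -m inch '[{"dx":0,"dy":0,"dz":-0.0625,"rx":0,"ry":0,"rz":0,"hand":0.07},{"dx":0,"dy":0,"dz":-0.0625,"rx":0,"ry":0,"rz":0,"hand":0.07},{"dx":0,"dy":0,"dz":-0.0625,"rx":0,"ry":0,"rz":0,"hand":0.07},{"dx":0,"dy":0,"dz":-0.06,"rx":0,"ry":0,"rz":0,"hand":0.07},{"dx":0,"dy":0,"dz":0,"rx":0,"ry":0,"rz":0.18,"hand":0.07},{"dx":0,"dy":0,"dz":0,"rx":0,"ry":0,"rz":0.178,"hand":0.07}]'; python3 -c "
from plant import arm;print(arm.state()['joint_pos'])"
```

```text
time_s: 1.25
tcp_pos: [0.2196, -0.5857, 0.4805]
tool_rot: [3.139, -0.001, -0.005]
ft_force: [-0.3, 0.6, -0.5]
finger_gap: 0.0702
[-1.31543529e+00  2.66787079e-01  4.74938884e-01  1.77578755e+00
  1.18633699e-05  1.83127601e+00]
```

```bash
python3 -m inch '[{"dx":0.033,"dy":-0.053},{"dx":0.033,"dy":-0.053},{"dx":0.033,"dy":-0.053},{"dx":0.033,"dy":-0.053},{"dx":0.033,"dy":-0.053},{"dx":0.033,"dy":-0.053},{"dx":0.033,"dy":-0.053},{"dx":0.033,"dy":-0.053},{"dx":0.033,"dy":-0.053},{"dx":0.033,"dy":-0.053}]'; python3 -c "
from plant import arm;print(arm.state()['joint_pos'])"
```

```text
[-1.31543529e+00  2.66787079e-01  4.74938884e-01  1.77578755e+00
  1.18633699e-05  1.83127601e+00]invalid input
```

```bash
python3 -m inch '[{"dx":0.033,"dy":-0.053,"dz":0,"rx":0,"ry":0,"rz":0,"hand":0.07},{"dx":0.033,"dy":-0.053,"dz":0,"rx":0,"ry":0,"rz":0,"hand":0.07},{"dx":0.033,"dy":-0.053,"dz":0,"rx":0,"ry":0,"rz":0,"hand":0.07},{"dx":0.033,"dy":-0.053,"dz":0,"rx":0,"ry":0,"rz":0,"hand":0.07},{"dx":0.033,"dy":-0.053,"dz":0,"rx":0,"ry":0,"rz":0,"hand":0.07},{"dx":0.033,"dy":-0.053,"dz":0,"rx":0,"ry":0,"rz":0,"hand":0.07},{"dx":0.033,"dy":-0.053,"dz":0,"rx":0,"ry":0,"rz":0,"hand":0.07},{"dx":0.033,"dy":-0.053,"dz":0,"rx":0,"ry":0,"rz":0,"hand":0.07},{"dx":0.033,"dy":-0.053,"dz":0,"rx":0,"ry":0,"rz":0,"hand":0.07},{"dx":0.033,"dy":-0.053,"dz":0,"rx":0,"ry":0,"rz":0,"hand":0.07}]'; python3 -c "
from plant import arm;print(arm.state()['joint_pos'])"
```

```text
time_s: 2.5
tcp_pos: [0.5498, -0.053, 0.4791]
tool_rot: [3.141, -0.001, 0.001]
ft_force: [1.5, -1.0, 0.3]
finger_gap: 0.0699
[-2.13029584e-01  1.24538268e-01  2.98268663e-01  1.74350240e+00
 -2.14040192e-04  2.92762343e+00]
```

j6 would run close to its limit at yaw 0, so I turn to yaw π, which is the same grasp, and descend at the same time.

```bash
python3 -m inch '[{"dx":0,"dy":0,"dz":0.02,"rx":0,"ry":0,"rz":-0.185,"hand":0.07},{"dx":0,"dy":0,"dz":0.02,"rx":0,"ry":0,"rz":-0.185,"hand":0.07},{"dx":0,"dy":0,"dz":0.02,"rx":0,"ry":0,"rz":-0.185,"hand":0.07},{"dx":0,"dy":0,"dz":0.02,"rx":0,"ry":0,"rz":-0.185,"hand":0.07},{"dx":0,"dy":0,"dz":0.02,"rx":0,"ry":0,"rz":-0.185,"hand":0.07},{"dx":0,"dy":0,"dz":0.02,"rx":0,"ry":0,"rz":-0.185,"hand":0.07},{"dx":0,"dy":0,"dz":0.02,"rx":0,"ry":0,"rz":-0.185,"hand":0.07},{"dx":0,"dy":0,"dz":0.02,"rx":0,"ry":0,"rz":-0.185,"hand":0.07},{"dx":0,"dy":0,"dz":0.02,"rx":0,"ry":0,"rz":-0.185,"hand":0.07},{"dx":0,"dy":0,"dz":0.02,"rx":0,"ry":0,"rz":-0.185,"hand":0.07}]'; 
python3 -m inch '[{"dx":0,"dy":0,"dz":0.02,"rx":0,"ry":0,"rz":-0.185,"hand":0.07},{"dx":0,"dy":0,"dz":0.02,"rx":0,"ry":0,"rz":-0.185,"hand":0.07},{"dx":0,"dy":0,"dz":0.02,"rx":0,"ry":0,"rz":-0.185,"hand":0.07},{"dx":0,"dy":0,"dz":0.02,"rx":0,"ry":0,"rz":-0.185,"hand":0.07},{"dx":0,"dy":0,"dz":0.02,"rx":0,"ry":0,"rz":-0.185,"hand":0.07},{"dx":0,"dy":0,"dz":0.02,"rx":0,"ry":0,"rz":-0.185,"hand":0.07},{"dx":0,"dy":0,"dz":0.02,"rx":0,"ry":0,"rz":-0.18,"hand":0.07},{"dx":0,"dy":0,"dz":0,"rx":0,"ry":0,"rz":0,"hand":0.07}]'; python3 -c "
from plant import arm;print(arm.state()['joint_pos'])"
```

```text
time_s: 3.75
tcp_pos: [0.549, -0.0549, 0.2783]
tool_rot: [3.141, 0.0, 1.857]
ft_force: [-0.2, 0.2, -0.2]
finger_gap: 0.0701
time_s: 4.75
tcp_pos: [0.5474, -0.0546, 0.1372]
tool_rot: [3.141, -0.004, 3.139]
ft_force: [0.2, -0.9, -0.5]
finger_gap: 0.0697
[-2.16958655e-01  2.15676919e-01 -3.12587863e-01  1.04639747e+00
  6.45428425e-06 -2.14005445e-01]
```

```bash
python3 -m inch '[{"dx":0,"dy":0.008,"dz":0.03,"rx":0,"ry":0,"rz":0.041,"hand":0.062},{"dx":0,"dy":0,"dz":0.04,"rx":0,"ry":0,"rz":0,"hand":0.062},{"dx":0,"dy":0,"dz":0.04,"rx":0,"ry":0,"rz":0,"hand":0.062},{"dx":0,"dy":0,"dz":0.015,"rx":0,"ry":0,"rz":0,"hand":0.062},{"dx":0,"dy":0,"dz":0.0,"rx":0,"ry":0,"rz":0,"hand":0.062}]'
python3 - <<'E'
from h import *
s=camera("side"); 
crop(s,"s1.png",200,120,360,240,4.8)
q=np.array([(275,317),(540,513),(350,690),(80,480)])/4.6+[180-.4,160-.4]
w=pt(s,q,.008); print(w.round(4))
E
```

```text
time_s: 5.38
tcp_pos: [0.5489, -0.0469, 0.0138]
tool_rot: [3.141, -0.001, 3.098]
ft_force: [1.5, 0.3, -0.3]
finger_gap: 0.0617
[[ 0.6199 -0.0752  0.008 ]
 [ 0.6234  0.0626  0.008 ]
 [ 0.723   0.0601  0.008 ]
 [ 0.7228 -0.0761  0.008 ]]
```

View pics/s1.png

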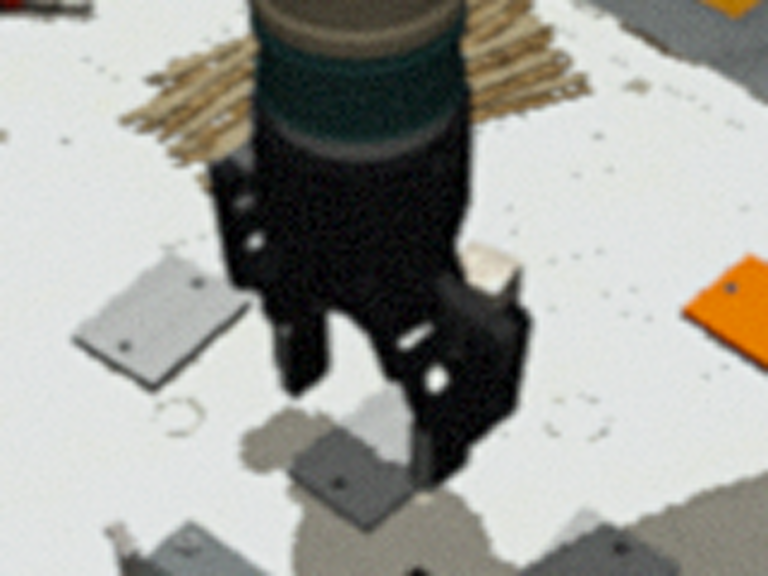

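The side view shows the open fingers straddling the middle plate, with the plate's exposed corner at crop (370,500). I lower until I feel contact.

```bash
python3 -m inch '[{"dx":0,"dy":0,"dz":0.008,"rx":0,"ry":0,"rz":0,"hand":0.062},{"dx":0,"dy":0,"dz":0.0,"rx":0,"ry":0,"rz":0,"hand":0.062}]';python3 -m inch '[{"dx":0,"dy":0,"dz":0.003,"rx":0,"ry":0,"rz":0,"hand":0.062},{"dx":0,"dy":0,"dz":0.0,"rx":0,"ry":0,"rz":0,"hand":0.062}]'
```

```text
time_s: 5.68
tcp_pos: [0.5495, -0.047, 0.0063]
tool_rot: [-3.141, 0.001, 3.1]
ft_force: [-0.5, 0.5, 0.2]
finger_gap: 0.062
time_s: 5.92
tcp_pos: [0.5489, -0.0469, 0.0028]
tool_rot: [3.142, -0.0, 3.1]
ft_force: [-0.8, -0.1, -0.2]
finger_gap: 0.0621
```

```bash
python3 -m inch '[{"dx":0,"dy":0,"dz":0,"rx":0,"ry":0,"rz":0,"hand":0.051},{"dx":0,"dy":0,"dz":0.0,"rx":0,"ry":0,"rz":0,"hand":0.051},{"dx":0,"dy":0,"dz":0.001,"rx":0,"ry":0,"rz":0,"hand":0.051},{"dx":0,"dy":0,"dz":0.001,"rx":0,"ry":0,"rz":0,"hand":0.051}]';python3 -m inch '[{"dx":0,"dy":0,"dz":0.0015,"rx":0,"ry":0,"rz":0,"hand":0.051},{"dx":0,"dy":0,"dz":0.0,"rx":0,"ry":0,"rz":0,"hand":0.051}]'
```

```text
time_s: 6.42
tcp_pos: [0.549, -0.0469, 0.0007]
tool_rot: [3.142, -0.0, 3.1]
ft_force: [1.0, 0.5, 0.1]
finger_gap: 0.0511
time_s: 6.68
tcp_pos: [0.5489, -0.0469, -0.0009]
tool_rot: [3.142, -0.0, 3.1]
ft_force: [-0.2, -0.0, 0.2]
finger_gap: 0.0511
```

```bash
python3 -m inch '[{"dx":0,"dy":0,"dz":0,"rx":0,"ry":0,"rz":0,"hand":0.03},{"dx":0,"dy":0,"dz":0.0,"rx":0,"ry":0,"rz":0,"hand":0.03},{"dx":0,"dy":0,"dz":0,"rx":0,"ry":0,"rz":0,"hand":0.03},{"dx":0,"dy":0,"dz":0,"rx":0,"ry":0,"rz":0,"hand":0.03}]' 50;python3 -m inch '[{"dx":0,"dy":0,"dz":-0.01,"rx":0,"ry":0,"rz":0,"hand":0.03},{"dx":0,"dy":0,"dz":-0.03,"rx":0,"ry":0,"rz":0,"hand":0.03},{"dx":0,"dy":0,"dz":-0.03,"rx":0,"ry":0,"rz":0,"hand":0.03},{"dx":0,"dy":0,"dz":0,"rx":0,"ry":0,"rz":0,"hand":0.03}]'
python3 - <<'E'
from h import *
s=camera("side"); crop(s,"s2.png",180,120,360,250,4.4)
t=camera("top"); crop(t,"t2.png",240,150,370,280,4.6)
E
```

```text
time_s: 7.18
tcp_pos: [0.5493, -0.0469, -0.0003]
tool_rot: [3.142, 0.001, 3.1]
ft_force: [-0.1, 0.7, 4.6]
finger_gap: 0.042
time_s: 7.68
tcp_pos: [0.5514, -0.0475, 0.0718]
tool_rot: [-3.141, 0.006, 3.1]
ft_force: [0.2, -0.2, -0.9]
finger_gap: 0.0419
```

View pics/s2.png

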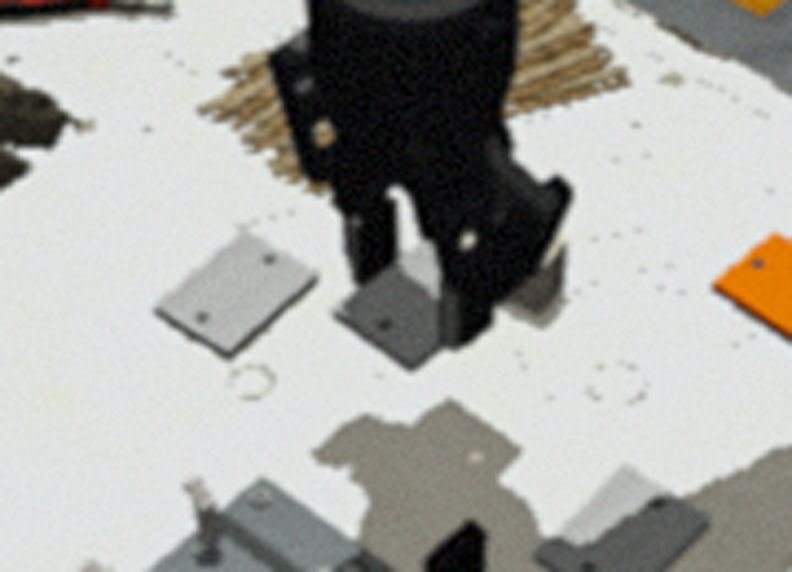

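The plate is gripped and hangs level, gap 42 mm. I carry it above the bay.

```bash
python3 -m inch '[{"dx":0,"dy":0,"dz":0,"rx":0,"ry":0,"rz":-0.03,"hand":0.03},{"dx":-0.03,"dy":0.003,"dz":0,"rx":0,"ry":0,"rz":0,"hand":0.03},{"dx":-0.04,"dy":0.003,"dz":0,"rx":0,"ry":0,"rz":0,"hand":0.03},{"dx":-0.04,"dy":0.003,"dz":0,"rx":0,"ry":0,"rz":0,"hand":0.03},{"dx":-0.0215,"dy":0.002,"dz":0,"rx":0,"ry":0,"rz":0,"hand":0.03},{"dx":0,"dy":0,"dz":0,"rx":0,"ry":0,"rz":0,"hand":0.03},{"dx":0,"dy":0,"dz":0,"rx":0,"ry":0,"rz":0,"hand":0.03}]'
python3 - <<'E'
from h import *
s=camera("side"); crop(s,"s3.png",180,160,350,310,4.6)
t=camera("top"); crop(t,"t3.png",240,150,370,280,4.6)
print(arm.state()['tcp_pos'])
E
```

```text
time_s: 8.65
tcp_pos: [0.6788, -0.0373, 0.0678]
tool_rot: [3.141, -0.004, 3.13]
ft_force: [-0.8, -0.2, -1.7]
finger_gap: 0.0421
[ 0.67890563 -0.0373917   0.06847789]
```

View pics/s3.png

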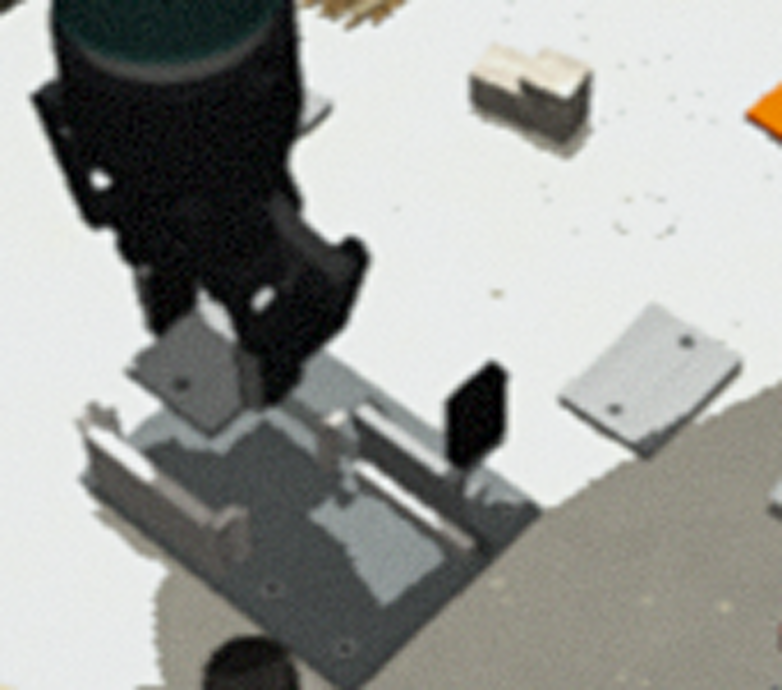

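View pics/t3.png

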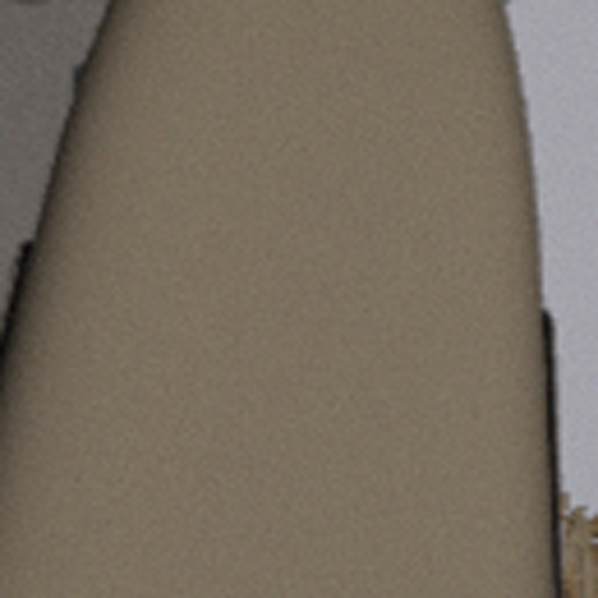

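Run:
```python
from h import *
s=camera("side"); t=np.load("/tmp/t.npy",allow_pickle=True).item()
f=lambda q,o:(np.array(q)+.5)/4.6-.5+o
print("guides side",pt(s,f([(100,415),(230,513),(210,325),(333,418)],[180,160]),.040).round(4))
print("guides top",pt(t,f([(197,68),(322,70),(198,166),(322,168)],[240,150]),.040).round(4))
print("plate hole",pt(s,f([(182,384)],[180,160]),.0745).round(4))
print("tab top",pt(t,f([(100,202)],[240,150]),.079),pt(s,f([(475,412)],[180,160]),.061))
```

```text
guides side [[ 0.7113 -0.072   0.04  ]
 [ 0.7112 -0.0062  0.04  ]
 [ 0.6557 -0.0713  0.04  ]
 [ 0.6574 -0.007   0.04  ]]
guides top [[ 0.7114 -0.0067  0.04  ]
 [ 0.7095 -0.0721  0.04  ]
 [ 0.6589 -0.0065  0.04  ]
 [ 0.6571 -0.0708  0.04  ]]
plate hole [[ 0.6985 -0.0382  0.0745]]
tab top [[0.63300155 0.04306104 0.079     ]] [[0.63374456 0.04057836 0.061     ]]
```

Guides in both views agree: bay point about (0.684, -0.0385), yaw about -0.01. The plate's hole reads (0.6985, -0.038), so I need about 4 mm forward and then down.

```bash
python3 -m inch '[{"dx":-0.0045,"dy":0,"dz":0.015,"rx":0,"ry":0,"rz":0,"hand":0.03},{"dx":0,"dy":0,"dz":0.02,"rx":0,"ry":0,"rz":0,"hand":0.03},{"dx":0,"dy":0,"dz":0.016,"rx":0,"ry":0,"rz":0,"hand":0.03},{"dx":0,"dy":0,"dz":0,"rx":0,"ry":0,"rz":0,"hand":0.03}]'
python3 -m inch '[{"dx":0,"dy":0,"dz":0.005,"rx":0,"ry":0,"rz":0,"hand":0.03},{"dx":0,"dy":0,"dz":0.0,"rx":0,"ry":0,"rz":0,"hand":0.03}]'
```

```text
time_s: 9.3
tcp_pos: [0.6825, -0.0371, 0.0151]
tool_rot: [3.141, -0.006, 3.13]
ft_force: [-0.2, -0.1, -0.7]
finger_gap: 0.042
time_s: 9.55
tcp_pos: [0.6853, -0.0376, 0.0134]
tool_rot: [3.142, 0.0, 3.13]
ft_force: [0.5, 0.1, -1.0]
finger_gap: 0.0417
```

```bash
python3 -m inch '[{"dx":0.002,"dy":-0.001,"dz":0.002,"rx":0,"ry":0,"rz":0,"hand":0.03},{"dx":0,"dy":0,"dz":0.0,"rx":0,"ry":0,"rz":0,"hand":0.03},{"dx":0,"dy":0,"dz":0.0,"rx":0,"ry":0,"rz":0,"hand":0.03}]';python3 -m inch '[{"dx":0,"dy":0,"dz":0.002,"rx":0,"ry":0,"rz":0,"hand":0.03},{"dx":0,"dy":0,"dz":0.0,"rx":0,"ry":0,"rz":0,"hand":0.03}]'
```

```text
time_s: 9.93
tcp_pos: [0.6833, -0.0386, 0.0116]
tool_rot: [-3.142, 0.0, 3.13]
ft_force: [-0.0, 1.3, -1.4]
finger_gap: 0.042
time_s: 10.18
tcp_pos: [0.683, -0.0385, 0.0091]
tool_rot: [3.142, -0.0, 3.13]
ft_force: [0.1, -0.3, -0.8]
finger_gap: 0.0418
```

```bash
python3 -m inch '[{"dx":0,"dy":0,"dz":0.0005,"rx":0,"ry":0,"rz":0,"hand":0.03},{"dx":0,"dy":0,"dz":0.0,"rx":0,"ry":0,"rz":0,"hand":0.056},{"dx":0,"dy":0,"dz":0.0,"rx":0,"ry":0,"rz":0,"hand":0.056},{"dx":0,"dy":0,"dz":-0.02,"rx":0,"ry":0,"rz":0,"hand":0.056},{"dx":0,"dy":0,"dz":-0.04,"rx":0,"ry":0,"rz":0,"hand":0.056},{"dx":0,"dy":0,"dz":-0.03,"rx":0,"ry":0,"rz":0,"hand":0.062},{"dx":0.04,"dy":0.02,"dz":-0.0,"rx":0,"ry":0,"rz":0,"hand":0.062},{"dx":0.05,"dy":0.03,"dz":0,"rx":0,"ry":0,"rz":0,"hand":0.062},{"dx":0.044,"dy":0.04,"dz":0,"rx":0,"ry":0,"rz":0,"hand":0.062},{"dx":0,"dy":0,"dz":0,"rx":0,"ry":0,"rz":0,"hand":0.062}]'
python3 - <<'E'
from h import *
s=camera("side"); crop(s,"s4.png",180,160,350,310,4.6)
E
```

```text
time_s: 11.42
tcp_pos: [0.5459, 0.0552, 0.0995]
tool_rot: [3.141, -0.003, 3.133]
ft_force: [0.8, -1.2, -0.9]
finger_gap: 0.0623
```

View pics/s4.png

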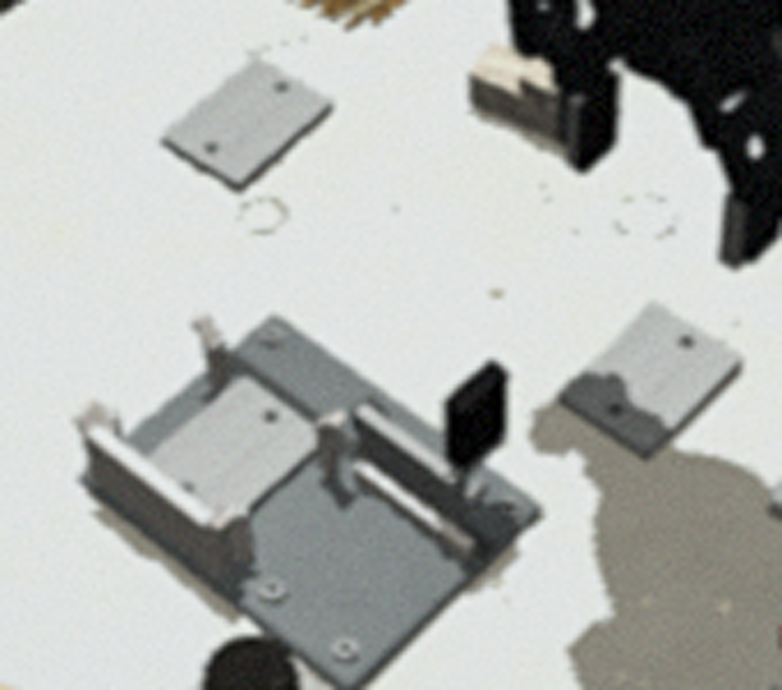

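Plate 1 is in the bay, with holes at crop (270,417) and (187,487). Plate A is undisturbed. I check both numerically.

```bash
cat >> h.py <<'E'
def cr(c,q,z,o=(180,160),s=4.6): return pt(c,(np.array(q,float)+.5)/s-.5+o,z).round(4)
E
python3 - <<'E'
from h import *
s=camera("side"); print(cr(s,[(270,417),(187,487)],.014),cr(s,[(615,409),(687,342)],.006)); print(arm.state()['tcp_pos'],arm.state()['tool_rot'])
E
```

```text
[[ 0.6592 -0.0395  0.014 ]
 [ 0.7019 -0.0404  0.014 ]] [[0.5673 0.0528 0.006 ]
 [0.5239 0.0536 0.006 ]]
[0.55105667 0.05334428 0.10047398] [-3.14123978e+00  3.10258645e-03  3.13084819e+00]
```

```bash
python3 -m inch '[{"dx":0.003,"dy":0,"dz":0.03,"rx":0,"ry":0,"rz":0.005,"hand":0.062},{"dx":0,"dy":0,"dz":0.035,"rx":0,"ry":0,"rz":0,"hand":0.062},{"dx":0,"dy":0,"dz":0.022,"rx":0,"ry":0,"rz":0,"hand":0.062},{"dx":0,"dy":0,"dz":0.009,"rx":0,"ry":0,"rz":0,"hand":0.056},{"dx":0,"dy":0,"dz":0.0,"rx":0,"ry":0,"rz":0,"hand":0.051},{"dx":0,"dy":0,"dz":0,"rx":0,"ry":0,"rz":0,"hand":0.051},{"dx":0,"dy":0,"dz":0,"rx":0,"ry":0,"rz":0,"hand":0.051}]'
```

```text
time_s: 12.4
tcp_pos: [0.5484, 0.053, 0.0039]
tool_rot: [-3.142, 0.002, 3.125]
ft_force: [-0.6, -0.4, -0.4]
finger_gap: 0.0511
```

```bash
python3 -m inch '[{"dx":0,"dy":0,"dz":0.004,"rx":0,"ry":0,"rz":0,"hand":0.051},{"dx":0,"dy":0,"dz":0.0005,"rx":0,"ry":0,"rz":0,"hand":0.051},{"dx":0,"dy":0,"dz":0,"rx":0,"ry":0,"rz":0,"hand":0.03},{"dx":0,"dy":0,"dz":0.0,"rx":0,"ry":0,"rz":0,"hand":0.03},{"dx":0,"dy":0,"dz":0,"rx":0,"ry":0,"rz":0,"hand":0.03},{"dx":0,"dy":0,"dz":0,"rx":0,"ry":0,"rz":0,"hand":0.03}]' 50
```

```text
time_s: 13.15
tcp_pos: [0.5474, 0.0532, -0.0014]
tool_rot: [3.141, 0.0, 3.125]
ft_force: [-0.2, 1.2, 3.6]
finger_gap: 0.0424
```

```bash
python3 -m inch '[{"dx":0,"dy":0,"dz":-0.01,"rx":0,"ry":0,"rz":0,"hand":0.03},{"dx":0,"dy":0,"dz":-0.05,"rx":0,"ry":0,"rz":-0.005,"hand":0.03},{"dx":0,"dy":0,"dz":-0.05,"rx":0,"ry":0,"rz":0,"hand":0.03},{"dx":-0.03,"dy":-0.03,"dz":0,"rx":0,"ry":0,"rz":0,"hand":0.03},{"dx":-0.036,"dy":-0.03,"dz":0,"rx":0,"ry":0,"rz":0,"hand":0.03},{"dx":-0.036,"dy":-0.03,"dz":0,"rx":0,"ry":0,"rz":0,"hand":0.03},{"dx":-0.034,"dy":0,"dz":0,"rx":0,"ry":0,"rz":0,"hand":0.03},{"dx":0,"dy":0,"dz":0.03,"rx":0,"ry":0,"rz":0,"hand":0.03},{"dx":0,"dy":0,"dz":0.0,"rx":0,"ry":0,"rz":0,"hand":0.03},{"dx":0,"dy":0,"dz":0,"rx":0,"ry":0,"rz":0,"hand":0.03}]'
python3 - <<'E'
from h import *
s=camera("side"); crop(s,"s5.png",180,160,350,310,4.6)
print(arm.state()['tcp_pos'],arm.state()['tool_rot'])
E
```

```text
time_s: 14.4
tcp_pos: [0.6815, -0.0384, 0.0785]
tool_rot: [3.142, -0.001, 3.13]
ft_force: [0.6, -0.6, -1.3]
finger_gap: 0.042
[ 0.6821513  -0.03840696  0.07920481] [-3.14145266e+00  6.45536310e-04  3.12995150e+00]
```

View pics/s5.png

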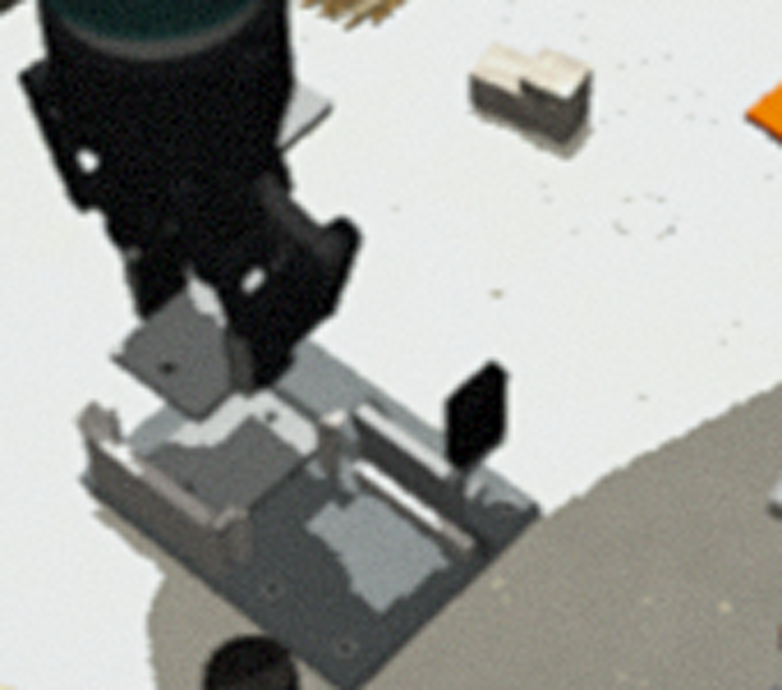

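Plate A is held level above plate 1. Lowering.

```bash
python3 -m inch '[{"dx":0,"dy":-0.0005,"dz":0.025,"rx":0,"ry":0,"rz":0,"hand":0.03},{"dx":0,"dy":0,"dz":0.025,"rx":0,"ry":0,"rz":0,"hand":0.03},{"dx":0,"dy":0,"dz":0.01,"rx":0,"ry":0,"rz":0,"hand":0.03},{"dx":0,"dy":0,"dz":0,"rx":0,"ry":0,"rz":0,"hand":0.03},{"dx":0,"dy":0,"dz":0,"rx":0,"ry":0,"rz":0,"hand":0.03}]'
```

```text
time_s: 15.08
tcp_pos: [0.6833, -0.0391, 0.0198]
tool_rot: [-3.141, 0.002, 3.13]
ft_force: [0.3, 0.4, -0.7]
finger_gap: 0.0424
```

```bash
python3 -m inch '[{"dx":0.001,"dy":0,"dz":0.004,"rx":0,"ry":0,"rz":0,"hand":0.03},{"dx":0,"dy":0,"dz":0.001,"rx":0,"ry":0,"rz":0,"hand":0.03},{"dx":0,"dy":0,"dz":0.001,"rx":0,"ry":0,"rz":0,"hand":0.03},{"dx":0,"dy":0,"dz":0,"rx":0,"ry":0,"rz":0,"hand":0.03}]'
```

```text
time_s: 15.58
tcp_pos: [0.6812, -0.039, 0.0126]
tool_rot: [-3.142, 0.0, 3.13]
ft_force: [-1.6, -0.7, 1.2]
finger_gap: 0.0421
```

```bash
python3 -m inch '[{"dx":0,"dy":0,"dz":0,"rx":0,"ry":0,"rz":0,"hand":0.056},{"dx":0,"dy":0,"dz":0.0,"rx":0,"ry":0,"rz":0,"hand":0.056},{"dx":0,"dy":0,"dz":-0.02,"rx":0,"ry":0,"rz":0,"hand":0.056},{"dx":0,"dy":0,"dz":-0.04,"rx":0,"ry":0,"rz":0,"hand":0.056},{"dx":0,"dy":0,"dz":-0.03,"rx":0,"ry":0,"rz":0,"hand":0.062},{"dx":0.044,"dy":-0.04,"dz":-0.0,"rx":0,"ry":0,"rz":0,"hand":0.062},{"dx":0.044,"dy":-0.04,"dz":0,"rx":0,"ry":0,"rz":0,"hand":0.062},{"dx":0.044,"dy":-0.042,"dz":0,"rx":0,"ry":0,"rz":0,"hand":0.062},{"dx":0,"dy":0,"dz":0,"rx":0,"ry":0,"rz":-0.06,"hand":0.062},{"dx":0,"dy":0,"dz":0,"rx":0,"ry":0,"rz":0,"hand":0.062}]'
python3 - <<'E'
from h import *
s=camera("side"); crop(s,"s6.png",180,160,350,310,4.6)
print(arm.state()['tcp_pos'],arm.state()['tool_rot'])
E
```

```text
time_s: 16.82
tcp_pos: [0.5481, -0.1603, 0.1039]
tool_rot: [-3.141, 0.002, -3.095]
ft_force: [0.2, -0.6, 0.3]
finger_gap: 0.0624
[ 0.54852114 -0.15987714  0.10378966] [-3.14064548e+00  2.24949420e-03 -3.09466358e+00]
```

View pics/s6.png

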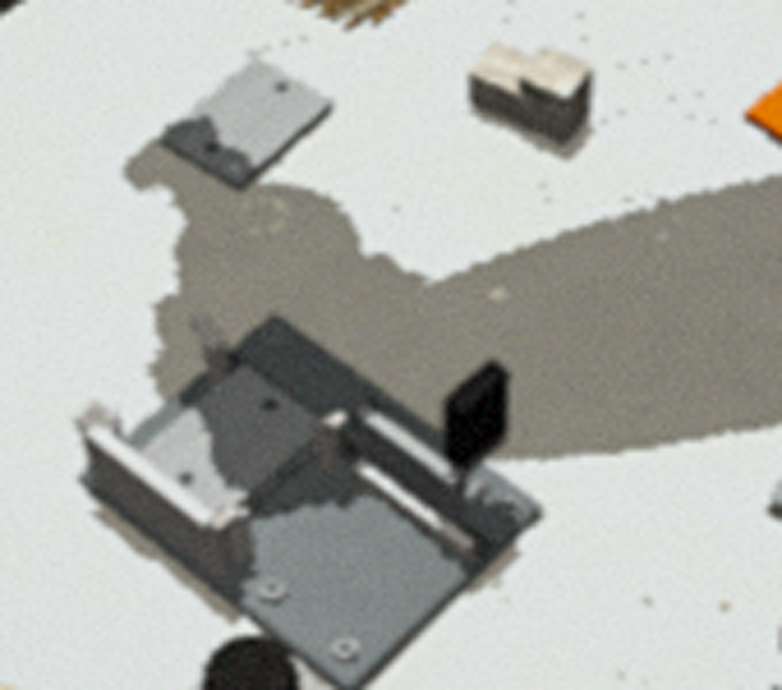

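Plate A is stacked flat, with holes at crop (270,405) and (186,478). Plate C is unmoved. Grasping C.

```bash
python3 -m inch '[{"dx":-0.0015,"dy":0,"dz":0.03,"rx":0,"ry":0,"rz":0,"hand":0.062},{"dx":0,"dy":0,"dz":0.035,"rx":0,"ry":0,"rz":0,"hand":0.062},{"dx":0,"dy":0,"dz":0.024,"rx":0,"ry":0,"rz":0,"hand":0.062},{"dx":0,"dy":0,"dz":0.01,"rx":0,"ry":0,"rz":0,"hand":0.056},{"dx":0,"dy":0,"dz":0.0,"rx":0,"ry":0,"rz":0,"hand":0.051},{"dx":0,"dy":0,"dz":0,"rx":0,"ry":0,"rz":0,"hand":0.051},{"dx":0,"dy":0,"dz":0,"rx":0,"ry":0,"rz":0,"hand":0.051}]'
```

```text
time_s: 17.75
tcp_pos: [0.5503, -0.1598, 0.0046]
tool_rot: [-3.141, 0.002, -3.093]
ft_force: [0.2, -0.1, 0.8]
finger_gap: 0.0512
```

```bash
python3 -m inch '[{"dx":0,"dy":0,"dz":0.004,"rx":0,"ry":0,"rz":0,"hand":0.051},{"dx":0,"dy":0,"dz":0.001,"rx":0,"ry":0,"rz":0,"hand":0.051},{"dx":0,"dy":0,"dz":0,"rx":0,"ry":0,"rz":0,"hand":0.03},{"dx":0,"dy":0,"dz":0.0,"rx":0,"ry":0,"rz":0,"hand":0.03},{"dx":0,"dy":0,"dz":0,"rx":0,"ry":0,"rz":0,"hand":0.03},{"dx":0,"dy":0,"dz":0,"rx":0,"ry":0,"rz":0,"hand":0.03}]' 50
```

```text
time_s: 18.5
tcp_pos: [0.5494, -0.1595, -0.0015]
tool_rot: [-3.141, 0.0, -3.093]
ft_force: [-0.3, 0.4, 3.1]
finger_gap: 0.0425
```

```bash
python3 -m inch '[{"dx":0,"dy":0,"dz":-0.01,"rx":0,"ry":0,"rz":0,"hand":0.03},{"dx":0,"dy":0,"dz":-0.05,"rx":0,"ry":0,"rz":0.06,"hand":0.03},{"dx":0,"dy":0,"dz":-0.05,"rx":0,"ry":0,"rz":0,"hand":0.03},{"dx":-0.03,"dy":0.04,"dz":0,"rx":0,"ry":0,"rz":0,"hand":0.03},{"dx":-0.034,"dy":0.04,"dz":0,"rx":0,"ry":0,"rz":0,"hand":0.03},{"dx":-0.034,"dy":0.042,"dz":0,"rx":0,"ry":0,"rz":0,"hand":0.03},{"dx":-0.032,"dy":0,"dz":0,"rx":0,"ry":0,"rz":0,"hand":0.03},{"dx":0,"dy":0,"dz":0.03,"rx":0,"ry":0,"rz":0,"hand":0.03},{"dx":0,"dy":0,"dz":0.0,"rx":0,"ry":0,"rz":0,"hand":0.03},{"dx":0,"dy":0,"dz":0,"rx":0,"ry":0,"rz":0,"hand":0.03}]'
python3 - <<'E'
from h import *
s=camera("side"); crop(s,"s7.png",180,160,350,310,4.6)
print(arm.state()['tcp_pos'],arm.state()['tool_rot'])
E
```

```text
time_s: 19.75
tcp_pos: [0.68, -0.039, 0.0785]
tool_rot: [3.141, -0.001, 3.13]
ft_force: [0.9, 0.2, -0.0]
finger_gap: 0.0422
[ 0.68068703 -0.03908008  0.07926994] [-3.14156050e+00  7.12639775e-04  3.12955916e+00]
```

View pics/s7.png

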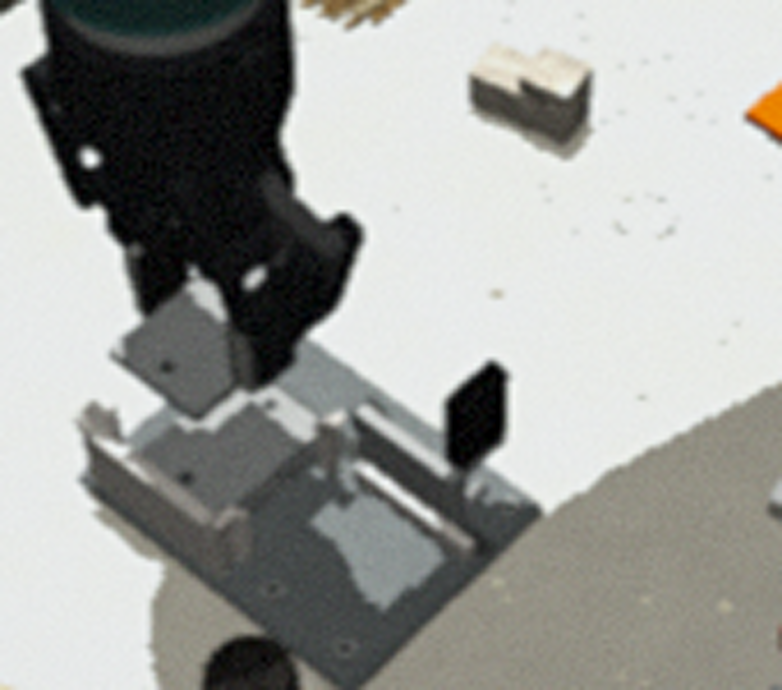

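```bash
python3 -m inch '[{"dx":0,"dy":0,"dz":0.025,"rx":0,"ry":0,"rz":0,"hand":0.03},{"dx":0,"dy":0,"dz":0.02,"rx":0,"ry":0,"rz":0,"hand":0.03},{"dx":0,"dy":0,"dz":0.009,"rx":0,"ry":0,"rz":0,"hand":0.03},{"dx":0,"dy":0,"dz":0,"rx":0,"ry":0,"rz":0,"hand":0.03},{"dx":0,"dy":0,"dz":0,"rx":0,"ry":0,"rz":0,"hand":0.03}]'
python3 -m inch '[{"dx":0.001,"dy":0,"dz":0.004,"rx":0,"ry":0,"rz":0,"hand":0.03},{"dx":0,"dy":0,"dz":0.001,"rx":0,"ry":0,"rz":0,"hand":0.03},{"dx":0,"dy":0,"dz":0.0005,"rx":0,"ry":0,"rz":0,"hand":0.03},{"dx":0,"dy":0,"dz":0,"rx":0,"ry":0,"rz":0,"hand":0.03}]'
```

```text
time_s: 20.42
tcp_pos: [0.6813, -0.039, 0.0251]
tool_rot: [-3.141, 0.001, 3.13]
ft_force: [0.4, 0.4, -0.5]
finger_gap: 0.042
time_s: 20.92
tcp_pos: [0.6797, -0.0389, 0.0189]
tool_rot: [-3.142, 0.0, 3.13]
ft_force: [-0.2, -0.4, -1.5]
finger_gap: 0.042
```

Release, rise, close the fingers and line up in front of the open end.

```bash
python3 -m inch '[{"dx":0,"dy":0,"dz":0,"rx":0,"ry":0,"rz":0,"hand":0.056},{"dx":0,"dy":0,"dz":0.0,"rx":0,"ry":0,"rz":0,"hand":0.056},{"dx":0,"dy":0,"dz":-0.02,"rx":0,"ry":0,"rz":0,"hand":0.056},{"dx":0,"dy":0,"dz":-0.05,"rx":0,"ry":0,"rz":0,"hand":0.04},{"dx":0.03,"dy":0,"dz":0,"rx":0,"ry":0,"rz":0,"hand":0.0},{"dx":0.03,"dy":0.00,"dz":-0.0,"rx":0,"ry":0,"rz":0,"hand":0.0},{"dx":0,"dy":0,"dz":0,"rx":0,"ry":0,"rz":0,"hand":0},{"dx":0,"dy":0,"dz":0,"rx":0,"ry":0,"rz":0,"hand":0.0}]'
python3 - <<'E'
from h import *
s=camera("side"); crop(s,"s8.png",180,110,350,310,3.9)
print(arm.state()['tcp_pos'],arm.state()['tool_rot'],arm.state()['finger_gap'])
E
```

```text
time_s: 21.92
tcp_pos: [0.621, -0.0384, 0.0903]
tool_rot: [-3.141, 0.003, 3.13]
ft_force: [0.2, -0.4, 1.0]
finger_gap: 0.0002
[ 0.62123142 -0.0384281   0.0899981 ] [-3.14117362e+00  2.73570011e-03  3.12978981e+00] 0.00040970853365827756
```

View pics/s8.png

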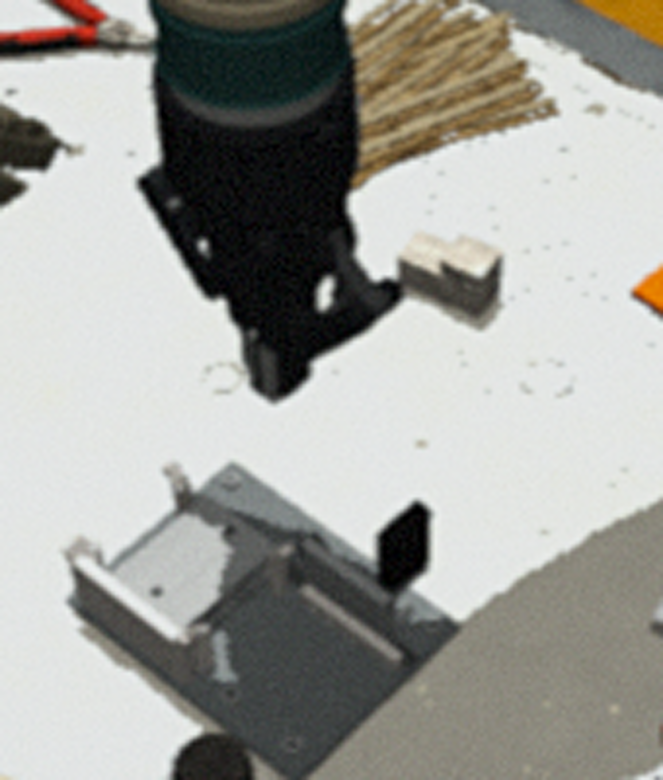

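All three plates are stacked, and the closed fingers hang before the mouth. I descend and tap.

```bash
python3 -m inch '[{"dx":-0.004,"dy":0,"dz":0.03,"rx":0,"ry":0,"rz":0,"hand":0},{"dx":0,"dy":0.0,"dz":0.03,"rx":0,"ry":0,"rz":0,"hand":0.0},{"dx":0,"dy":0,"dz":0.014,"rx":0,"ry":0,"rz":0,"hand":0.0},{"dx":0,"dy":0,"dz":0,"rx":0,"ry":0,"rz":0,"hand":0.0},{"dx":0,"dy":0,"dz":0,"rx":0,"ry":0,"rz":0,"hand":0.0}]'
```

```text
time_s: 22.6
tcp_pos: [0.6249, -0.0384, 0.0159]
tool_rot: [-3.141, 0.002, 3.13]
ft_force: [-0.7, 0.0, -0.6]
finger_gap: -0.0002
```

```bash
python3 -m inch '[{"dx":-0.003,"dy":0,"dz":0.0045,"rx":0,"ry":0,"rz":0,"hand":0},{"dx":-0.004,"dy":0.0,"dz":0,"rx":0,"ry":0,"rz":0,"hand":0.0},{"dx":-0.004,"dy":0,"dz":0,"rx":0,"ry":0,"rz":0,"hand":0.0},{"dx":-0.002,"dy":0,"dz":0,"rx":0,"ry":0,"rz":0,"hand":0.0},{"dx":0,"dy":0,"dz":0,"rx":0,"ry":0,"rz":0,"hand":0.0}]'
python3 -m inch '[{"dx":-0.0015,"dy":0,"dz":0,"rx":0,"ry":0,"rz":0,"hand":0},{"dx":-0.0015,"dy":0.0,"dz":0,"rx":0,"ry":0,"rz":0,"hand":0.0},{"dx":0,"dy":0,"dz":0,"rx":0,"ry":0,"rz":0,"hand":0.0}]'
python3 -m inch '[{"dx":-0.001,"dy":0,"dz":0,"rx":0,"ry":0,"rz":0,"hand":0},{"dx":-0.001,"dy":0.0,"dz":0,"rx":0,"ry":0,"rz":0,"hand":0.0},{"dx":0,"dy":0,"dz":0,"rx":0,"ry":0,"rz":0,"hand":0.0}]'
```

```text
time_s: 23.22
tcp_pos: [0.6369, -0.0384, 0.0104]
tool_rot: [-3.142, 0.0, 3.13]
ft_force: [0.4, -0.4, -0.1]
finger_gap: -0.0001
time_s: 23.6
tcp_pos: [0.6388, -0.0384, 0.0102]
tool_rot: [-3.142, -0.002, 3.13]
ft_force: [-3.5, -0.2, 1.7]
finger_gap: 0.0
time_s: 23.98
tcp_pos: [0.6412, -0.0384, 0.0101]
tool_rot: [3.141, -0.001, 3.13]
ft_force: [-4.5, -0.2, 2.5]
finger_gap: 0.0004
```

```bash
python3 -m inch '[{"dx":-0.001,"dy":0,"dz":0,"rx":0,"ry":0,"rz":0,"hand":0},{"dx":-0.0005,"dy":0.0,"dz":0,"rx":0,"ry":0,"rz":0,"hand":0.0},{"dx":0,"dy":0,"dz":0,"rx":0,"ry":0,"rz":0,"hand":0.0}]'
python3 -m inch '[{"dx":-0.001,"dy":0,"dz":0,"rx":0,"ry":0,"rz":0,"hand":0},{"dx":-0.0005,"dy":0.0,"dz":0,"rx":0,"ry":0,"rz":0,"hand":0.0},{"dx":0,"dy":0,"dz":0,"rx":0,"ry":0,"rz":0,"hand":0.0}]'
```

```text
time_s: 24.35
tcp_pos: [0.6424, -0.0384, 0.0101]
tool_rot: [3.142, -0.002, 3.13]
ft_force: [-5.1, 0.2, 2.4]
finger_gap: -0.0001
time_s: 24.72
tcp_pos: [0.6423, -0.0384, 0.0101]
tool_rot: [-3.142, -0.005, 3.13]
ft_force: [-7.8, -0.9, 5.6]
finger_gap: -0.0001
```

```bash
python3 -m inch '[{"dx":-0.001,"dy":0,"dz":0,"rx":0,"ry":0,"rz":0,"hand":0},{"dx":-0.001,"dy":0.0,"dz":0,"rx":0,"ry":0,"rz":0,"hand":0.0},{"dx":0,"dy":0,"dz":0,"rx":0,"ry":0,"rz":0,"hand":0.0}]'
python3 -m inch '[{"dx":-0.001,"dy":0,"dz":0,"rx":0,"ry":0,"rz":0,"hand":0},{"dx":-0.0005,"dy":0.0,"dz":0,"rx":0,"ry":0,"rz":0,"hand":0.0},{"dx":0,"dy":0,"dz":0,"rx":0,"ry":0,"rz":0,"hand":0.0}]'
```

```text
time_s: 25.1
tcp_pos: [0.6423, -0.0384, 0.01]
tool_rot: [-3.141, -0.008, 3.13]
ft_force: [-13.0, 1.0, 10.2]
finger_gap: -0.0
time_s: 25.48
tcp_pos: [0.6424, -0.0383, 0.0101]
tool_rot: [-3.141, -0.011, 3.13]
ft_force: [-16.7, -0.4, 13.0]
finger_gap: -0.0003
```

The stack hit the stop solidly at TCP x = 0.6424 with 17 N. I back off, rise, and re-measure both the stack and the block.

```bash
python3 -m inch '[{"dx":0.01,"dy":0,"dz":0,"rx":0,"ry":0,"rz":0,"hand":0},{"dx":0.01,"dy":0.0,"dz":0,"rx":0,"ry":0,"rz":0,"hand":0.0},{"dx":0,"dy":0,"dz":-0.04,"rx":0,"ry":0,"rz":0,"hand":0.0},{"dx":0,"dy":0,"dz":-0.05,"rx":0,"ry":0,"rz":0,"hand":0.0},{"dx":0,"dy":0,"dz":-0.05,"rx":0,"ry":0,"rz":0,"hand":0.04},{"dx":0,"dy":0.0,"dz":0,"rx":0,"ry":0,"rz":0,"hand":0.045},{"dx":0,"dy":0,"dz":0,"rx":0,"ry":0,"rz":0,"hand":0.045}]'
python3 - <<'E'
from h import *
s=camera("side"); crop(s,"s9.png",180,160,350,310,4.6)
t=np.load("/tmp/t.npy",allow_pickle=True).item()
for c in (t,s):
    Q=cloud(c); Q=Q[np.isfinite(Q).all(2)]; Q=Q[(abs(Q[:,0]-.465)<.05)&(abs(Q[:,1]+.075)<.05)&(Q[:,2]>.012)]
    for a,b in((.017,.0225),(.027,.035)):
        k=Q[(Q[:,2]>a)&(Q[:,2]<b)]; print(len(k),k.mean(0).round(4),cv2.minAreaRect((k[:,:2]*1000).astype(np.float32)))
print(arm.state()['tcp_pos'],arm.state()['tool_rot'],arm.state()['finger_gap'])
crop(s,"s9w.png",270,160,325,205,12)
E
```

```text
time_s: 26.35
tcp_pos: [0.6285, -0.0383, 0.1504]
tool_rot: [-3.142, 0.001, 3.13]
ft_force: [0.4, 0.2, -0.8]
finger_gap: 0.0452
84 [ 0.4664 -0.0883  0.0196] ((464.6414794921875, -76.59584045410156), (21.797094345092773, 47.78352355957031), 8.833847045898438)
96 [ 0.4624 -0.0645  0.0298] ((462.33465576171875, -64.70267486572266), (21.252803802490234, 24.005176544189453), 10.619109153747559)
118 [ 0.4677 -0.0811  0.0198] ((465.9589538574219, -75.01705932617188), (24.87296485900879, 48.41936111450195), 6.473341941833496)
121 [ 0.4631 -0.063   0.0301] ((462.5931091308594, -62.93858337402344), (23.971111297607422, 24.640771865844727), 12.491232872009277)
[ 0.62753007 -0.03814546  0.14916772] [ 3.14127298e+00 -1.16267716e-03  3.12979365e+00] 0.045299245160137246
```

View pics/s9.png

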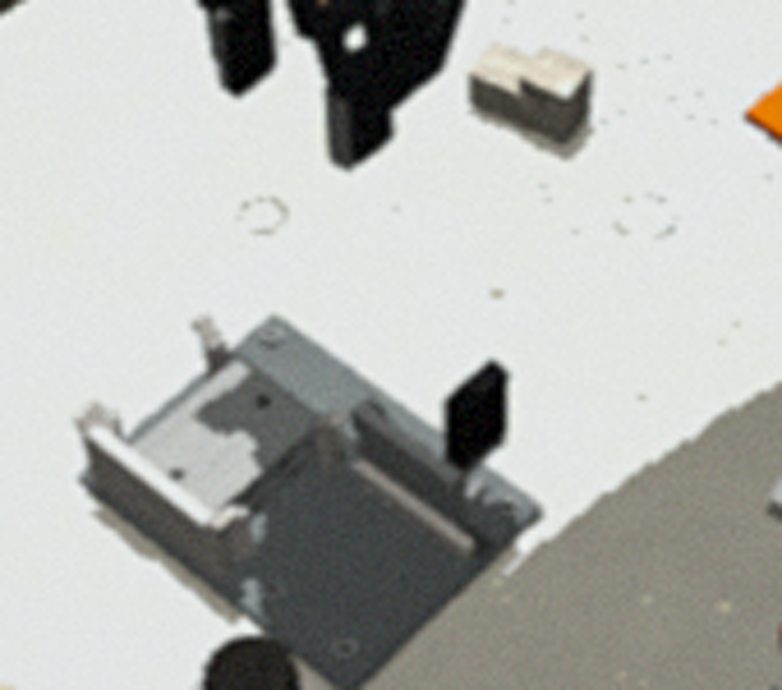

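View pics/s9w.png

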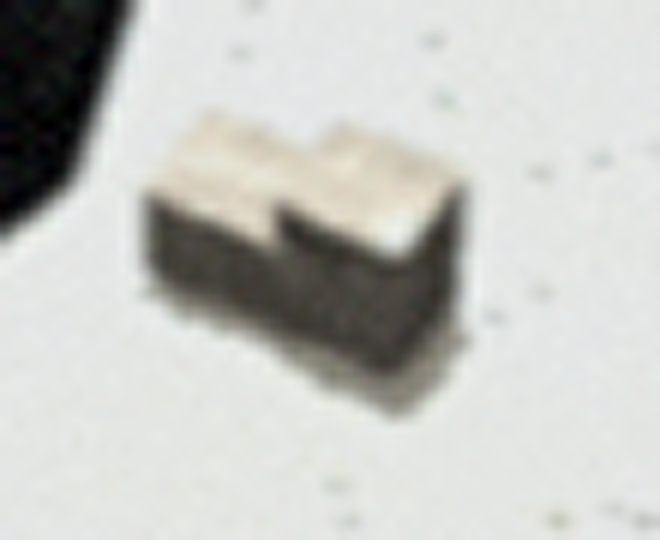

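The stack is in place, with holes at crop (263,403) and (177,473). The block is at (0.4645, -0.0762), yaw about 0.165, with its high half towards +y. Fetching it.

```bash
python3 -m inch '[{"dx":0.04,"dy":-0.01,"dz":0,"rx":0,"ry":0,"rz":0,"hand":0.045},{"dx":0.045,"dy":-0.01,"dz":0,"rx":0,"ry":0,"rz":0,"hand":0.045},{"dx":0.045,"dy":-0.01,"dz":0,"rx":0,"ry":0,"rz":0,"hand":0.045},{"dx":0.033,"dy":-0.01,"dz":0,"rx":0,"ry":0,"rz":0.134,"hand":0.045},{"dx":0,"dy":0,"dz":0,"rx":0,"ry":0,"rz":0.18,"hand":0.045},{"dx":0,"dy":0.0,"dz":0,"rx":0,"ry":0,"rz":0.18,"hand":0.045},{"dx":0,"dy":0,"dz":0,"rx":0,"ry":0,"rz":0.18,"hand":0.045},{"dx":0,"dy":0,"dz":0,"rx":0,"ry":0,"rz":0.18,"hand":0.045},{"dx":0,"dy":0,"dz":0,"rx":0,"ry":0,"rz":0.18,"hand":0.045},{"dx":0,"dy":0,"dz":0,"rx":0,"ry":0,"rz":0.18,"hand":0.045}]'
python3 -m inch '[{"dx":0,"dy":0,"dz":0.03,"rx":0,"ry":0,"rz":0.18,"hand":0.045},{"dx":0,"dy":0,"dz":0.04,"rx":0,"ry":0,"rz":0,"hand":0.045},{"dx":0,"dy":0,"dz":0.02,"rx":0,"ry":0,"rz":0,"hand":0.045},{"dx":0,"dy":0,"dz":0,"rx":0,"ry":0,"rz":0,"hand":0.045},{"dx":0,"dy":0,"dz":0,"rx":0,"ry":0,"rz":0,"hand":0.045}]'
python3 - <<'E'
from h import *
s=camera("side"); crop(s,"s10.png",250,120,350,210,6)
E
```

```text
time_s: 27.65
tcp_pos: [0.4633, -0.0759, 0.1482]
tool_rot: [-3.139, -0.002, 1.91]
ft_force: [-0.3, -0.1, -0.3]
finger_gap: 0.0449
time_s: 28.28
tcp_pos: [0.4646, -0.0763, 0.0602]
tool_rot: [-3.141, -0.0, 1.736]
ft_force: [0.7, -0.2, 0.5]
finger_gap: 0.045
```

View pics/s10.png

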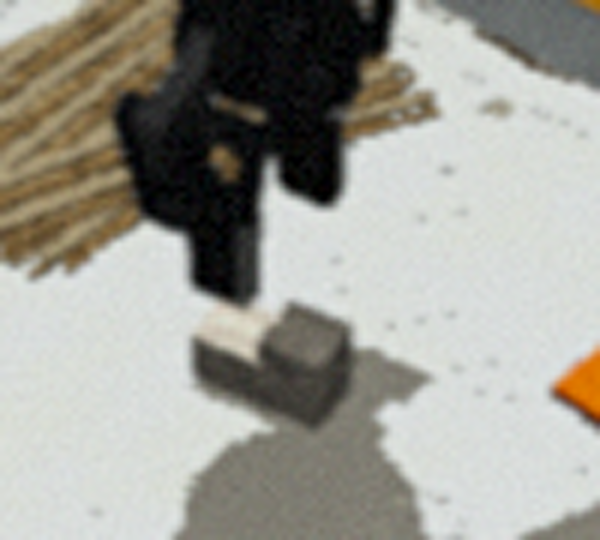

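The fingers are lined up over the block. Lower and grip.

```bash
python3 -m inch '[{"dx":0,"dy":0,"dz":0.02,"rx":0,"ry":0,"rz":0,"hand":0.045},{"dx":0,"dy":0,"dz":0.02,"rx":0,"ry":0,"rz":0,"hand":0.045},{"dx":0,"dy":0,"dz":0.011,"rx":0,"ry":0,"rz":0,"hand":0.045},{"dx":0,"dy":0,"dz":0,"rx":0,"ry":0,"rz":0,"hand":0.045},{"dx":0,"dy":0,"dz":0,"rx":0,"ry":0,"rz":0,"hand":0.045}]'
python3 -m inch '[{"dx":0,"dy":0,"dz":0,"rx":0,"ry":0,"rz":0,"hand":0.03},{"dx":0,"dy":0,"dz":0,"rx":0,"ry":0,"rz":0,"hand":0.01},{"dx":0,"dy":0,"dz":0,"rx":0,"ry":0,"rz":0,"hand":0.01},{"dx":0,"dy":0,"dz":0,"rx":0,"ry":0,"rz":0,"hand":0.01},{"dx":0,"dy":0,"dz":0,"rx":0,"ry":0,"rz":0,"hand":0.01}]' 50
```

```text
time_s: 28.95
tcp_pos: [0.4655, -0.0766, 0.0101]
tool_rot: [3.14, 0.001, 1.736]
ft_force: [0.3, 0.6, -0.7]
finger_gap: 0.0451
time_s: 29.58
tcp_pos: [0.4653, -0.0767, 0.0101]
tool_rot: [3.141, 0.001, 1.736]
ft_force: [-1.3, 0.1, 6.3]
finger_gap: 0.0206
```

```bash
python3 -m inch '[{"dx":0,"dy":0,"dz":-0.01,"rx":0,"ry":0,"rz":0,"hand":0.01},{"dx":0,"dy":0,"dz":-0.04,"rx":0,"ry":0,"rz":0,"hand":0.01},{"dx":0,"dy":0,"dz":-0.05,"rx":0,"ry":0,"rz":-0.134,"hand":0.01},{"dx":0,"dy":0,"dz":0,"rx":0,"ry":0,"rz":-0.18,"hand":0.01},{"dx":0,"dy":0,"dz":0,"rx":0,"ry":0,"rz":-0.18,"hand":0.01},{"dx":0,"dy":0.0,"dz":0,"rx":0,"ry":0,"rz":-0.18,"hand":0.01},{"dx":0,"dy":0,"dz":0,"rx":0,"ry":0,"rz":-0.18,"hand":0.01},{"dx":0,"dy":0,"dz":0,"rx":0,"ry":0,"rz":-0.18,"hand":0.01},{"dx":0,"dy":0,"dz":0,"rx":0,"ry":0,"rz":-0.18,"hand":0.01},{"dx":0,"dy":0,"dz":0,"rx":0,"ry":0,"rz":-0.18,"hand":0.01}]'
python3 -m inch '[{"dx":-0.04,"dy":0.01,"dz":0,"rx":0,"ry":0,"rz":0,"hand":0.01},{"dx":-0.045,"dy":0.01,"dz":0,"rx":0,"ry":0,"rz":0,"hand":0.01},{"dx":-0.045,"dy":0.01,"dz":0,"rx":0,"ry":0,"rz":0,"hand":0.01},{"dx":-0.045,"dy":0.01,"dz":0,"rx":0,"ry":0,"rz":0,"hand":0.01},{"dx":-0.043,"dy":0.001,"dz":0,"rx":0,"ry":0,"rz":0,"hand":0.01},{"dx":0,"dy":0,"dz":0.02,"rx":0,"ry":0,"rz":0,"hand":0.01},{"dx":0,"dy":0,"dz":0,"rx":0,"ry":0,"rz":0,"hand":0.01},{"dx":0,"dy":0,"dz":0,"rx":0,"ry":0,"rz":0,"hand":0.01}]'
python3 - <<'E'
from h import *
s=camera("side"); crop(s,"s11.png",180,110,350,310,3.9)
print(arm.state()['tcp_pos'],arm.state()['tool_rot'],arm.state()['finger_gap'])
E
```

```text
time_s: 30.82
tcp_pos: [0.4641, -0.0761, 0.1092]
tool_rot: [3.141, -0.001, 3.136]
ft_force: [0.1, 0.3, -2.7]
finger_gap: 0.0205
time_s: 31.82
tcp_pos: [0.6813, -0.0378, 0.0887]
tool_rot: [3.141, -0.003, 3.13]
ft_force: [-0.3, -0.4, -1.9]
finger_gap: 0.0205
[ 0.6819212  -0.03792248  0.08939231] [ 3.14141628e+00 -1.12864359e-03  3.12950890e+00] 0.020981057950824798
```

View pics/s11.png

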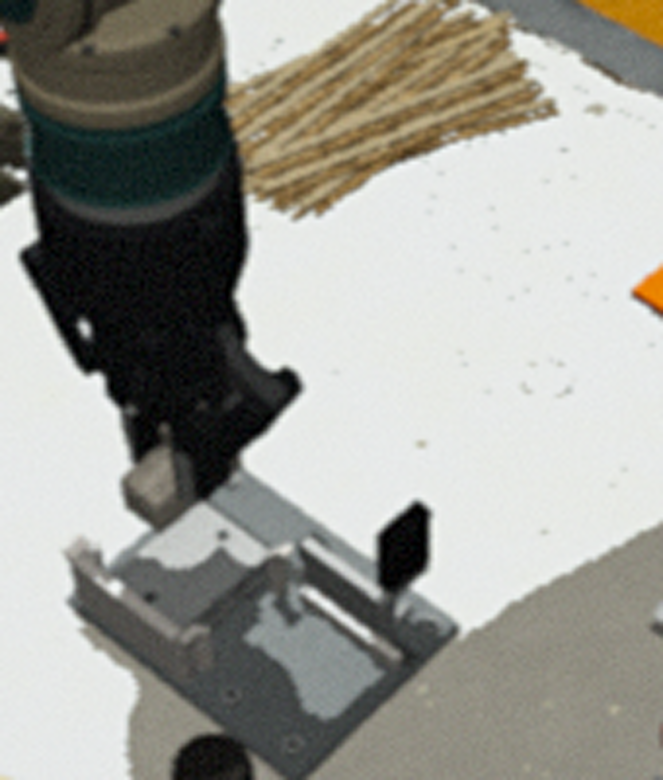

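```bash
python3 - <<'E'
from h import *
s=camera("side");print(cr(s,[(263,403),(177,473)],.026))
E
python3 -m inch '[{"dx":-0.001,"dy":-0.0005,"dz":0.02,"rx":0,"ry":0,"rz":0,"hand":0.01},{"dx":0,"dy":0,"dz":0.02,"rx":0,"ry":0,"rz":0,"hand":0.01},{"dx":0,"dy":0,"dz":0.006,"rx":0,"ry":0,"rz":0,"hand":0.01},{"dx":0,"dy":0,"dz":0,"rx":0,"ry":0,"rz":0,"hand":0.01},{"dx":0,"dy":0,"dz":0,"rx":0,"ry":0,"rz":0,"hand":0.01}]'
```

```text
[[ 0.6621 -0.0391  0.026 ]
 [ 0.7051 -0.0407  0.026 ]]
time_s: 32.55
tcp_pos: [0.6847, -0.0385, 0.0437]
tool_rot: [-3.141, 0.001, 3.13]
ft_force: [0.3, 0.0, -1.8]
finger_gap: 0.0209
```

```bash
python3 -m inch '[{"dx":0.001,"dy":-0.0005,"dz":0.005,"rx":0,"ry":0,"rz":0,"hand":0.01},{"dx":0,"dy":0,"dz":0.001,"rx":0,"ry":0,"rz":0,"hand":0.01},{"dx":0,"dy":0,"dz":0.0005,"rx":0,"ry":0,"rz":0,"hand":0.01},{"dx":0,"dy":0,"dz":0,"rx":0,"ry":0,"rz":0,"hand":0.01}]'
python3 -m inch '[{"dx":0,"dy":0,"dz":0.0005,"rx":0,"ry":0,"rz":0,"hand":0.01},{"dx":0,"dy":0,"dz":0,"rx":0,"ry":0,"rz":0,"hand":0.01}]'
```

```text
time_s: 33.05
tcp_pos: [0.6832, -0.039, 0.0369]
tool_rot: [-3.142, 0.0, 3.13]
ft_force: [-1.0, -0.1, -3.0]
finger_gap: 0.0206
time_s: 33.3
tcp_pos: [0.6832, -0.0389, 0.0363]
tool_rot: [-3.142, 0.0, 3.13]
ft_force: [-0.3, 0.4, -2.1]
finger_gap: 0.0209
```

Contact is near. Another half-millimetre, then release and rise.

```bash
python3 -m inch '[{"dx":0,"dy":0,"dz":0.0005,"rx":0,"ry":0,"rz":0,"hand":0.01},{"dx":0,"dy":0,"dz":0,"rx":0,"ry":0,"rz":0,"hand":0.022},{"dx":0,"dy":0,"dz":0,"rx":0,"ry":0,"rz":0,"hand":0.04},{"dx":0,"dy":0,"dz":0,"rx":0,"ry":0,"rz":0,"hand":0.04},{"dx":0,"dy":0,"dz":-0.02,"rx":0,"ry":0,"rz":0,"hand":0.04},{"dx":0,"dy":0,"dz":-0.04,"rx":0,"ry":0,"rz":0,"hand":0.04},{"dx":0,"dy":0,"dz":-0.05,"rx":0,"ry":0,"rz":0,"hand":0.02},{"dx":0,"dy":0,"dz":0,"rx":0,"ry":0,"rz":0,"hand":0.0},{"dx":0,"dy":0,"dz":0,"rx":0,"ry":0,"rz":0,"hand":0.0}]'
python3 - <<'E'
from h import *
s=camera("side"); crop(s,"s12.png",180,160,350,310,4.6)
P=cloud(s); Q=P[np.isfinite(P).all(2)]; Q=Q[(abs(Q[:,0]-.684)<.04)&(abs(Q[:,1]+.039)<.03)]
for a,b in((.042,.051),(.052,.061),(.022,.030)):
    k=Q[(Q[:,2]>a)&(Q[:,2]<b)]; print(len(k),k.mean(0).round(4),cv2.minAreaRect((k[:,:2]*1000).astype(np.float32)))
print(arm.state()['tcp_pos'],arm.state()['tool_rot'],arm.state()['finger_gap'])
E
```

```text
time_s: 34.42
tcp_pos: [0.6835, -0.039, 0.1471]
tool_rot: [-3.141, 0.002, 3.13]
ft_force: [-1.5, 0.3, 0.1]
finger_gap: 0.0002
242 [ 0.6902 -0.0367  0.046 ] ((688.2565307617188, -39.67224884033203), (70.09548950195312, 51.0461540222168), 6.346260070800781)
175 [ 0.6711 -0.0382  0.0556] ((670.1760864257812, -38.91401672363281), (25.56158447265625, 24.322721481323242), 0.6065931916236877)
343 [ 0.6906 -0.0286  0.026 ] ((687.5899047851562, -38.89249801635742), (67.84819793701172, 56.59008026123047), 0.09782161563634872)
[ 0.682591   -0.03885613  0.14565748] [ 3.14148190e+00 -7.77779545e-04  3.12976793e+00] 7.334831830102274e-05
```

View pics/s12.png

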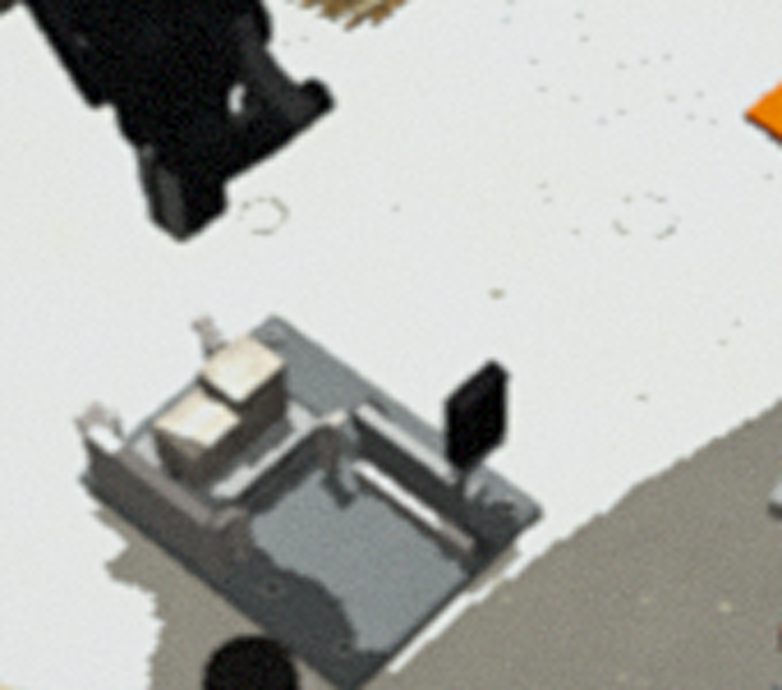

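The block stands on the middle of the stack: its high half is at (0.6705, -0.039), so its centre is about (0.6825, -0.039), and its top is at z 0.056. I move over the gate tab and check the whole scene.

```bash
python3 -m inch '[{"dx":0.025,"dy":0.04,"dz":0,"rx":0,"ry":0,"rz":0,"hand":0.045},{"dx":0.026,"dy":0.04,"dz":0,"rx":0,"ry":0,"rz":0,"hand":0.045},{"dx":0,"dy":0,"dz":0.03,"rx":0,"ry":0,"rz":0,"hand":0.045},{"dx":0,"dy":0,"dz":0,"rx":0,"ry":0,"rz":0,"hand":0.045},{"dx":0,"dy":0,"dz":0,"rx":0,"ry":0,"rz":0,"hand":0.045}]'
python3 - <<'E'
from h import *
s=camera("side"); crop(s,"s13.png",180,160,350,310,4.6)
t=camera("top"); crop(t,"t13.png",240,150,370,280,4.6)
print(arm.state()['tcp_pos'],arm.state()['tool_rot'],arm.state()['finger_gap'])
E
```

```text
time_s: 35.1
tcp_pos: [0.6329, 0.0413, 0.1154]
tool_rot: [-3.142, -0.001, 3.129]
ft_force: [0.6, -0.4, 0.9]
finger_gap: 0.0451
[0.63400319 0.04110913 0.1165247 ] [-3.14151969e+00  1.20729616e-03  3.12900457e+00] 0.04498616699729836
```

View pics/s13.png

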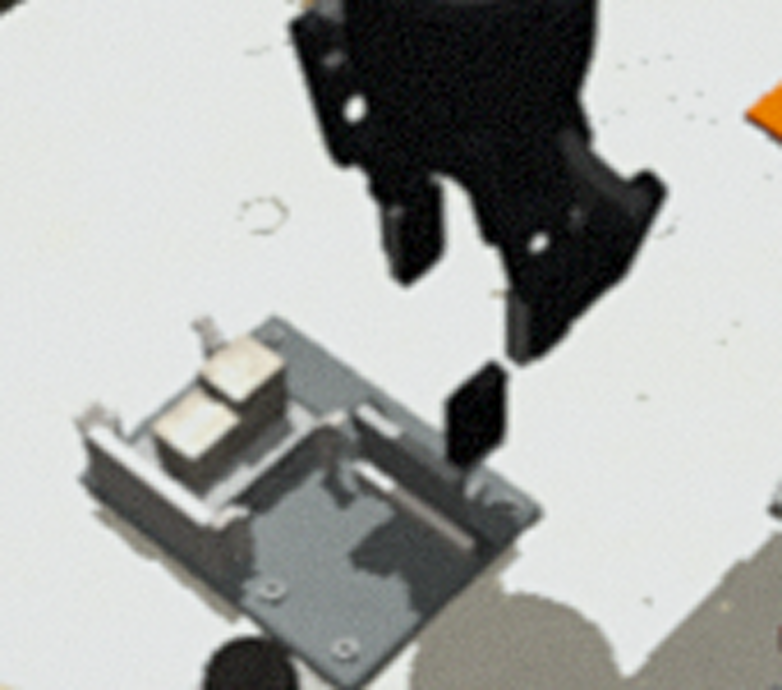

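View pics/t13.png

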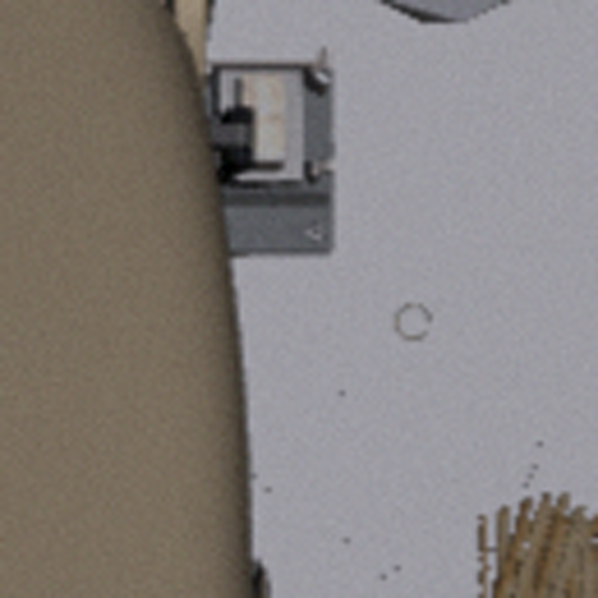

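Both views show the stack tight against the back stop at top crop (270,125), with the block on it. The fingers are above the tab. I check the stack's front edge, then go down onto the tab.

```bash
python3 - <<'E'
from h import *
t=camera("top");print(cr(t,[(280,182),(304,120),(280,66)],.026,(240,150)))
E
python3 -m inch '[{"dx":0,"dy":0.0005,"dz":0.02,"rx":0,"ry":0,"rz":0,"hand":0.045},{"dx":0,"dy":0,"dz":0.025,"rx":0,"ry":0,"rz":0,"hand":0.045},{"dx":0,"dy":0,"dz":0.018,"rx":0,"ry":0,"rz":0,"hand":0.045},{"dx":0,"dy":0,"dz":0,"rx":0,"ry":0,"rz":0,"hand":0.045},{"dx":0,"dy":0,"dz":0,"rx":0,"ry":0,"rz":0,"hand":0.045}]'
python3 - <<'E'
from h import *
s=camera("side"); crop(s,"s14.png",180,160,350,310,4.6)
E
```

```text
[[ 0.6528 -0.0498  0.026 ]
 [ 0.6861 -0.0632  0.026 ]
 [ 0.7158 -0.0511  0.026 ]]
time_s: 35.88
tcp_pos: [0.6339, 0.042, 0.0536]
tool_rot: [-3.142, 0.001, 3.13]
ft_force: [-0.2, -0.0, 0.7]
finger_gap: 0.0451
```

View pics/s14.png

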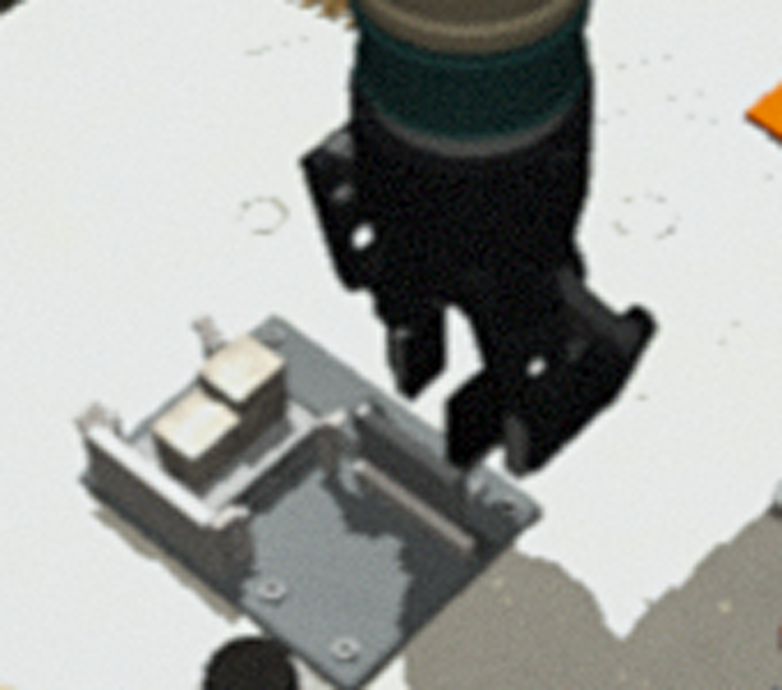

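```bash
python3 -m inch '[{"dx":0,"dy":0,"dz":0,"rx":0,"ry":0,"rz":0,"hand":0.025},{"dx":0,"dy":0,"dz":0,"rx":0,"ry":0,"rz":0,"hand":0.005},{"dx":0,"dy":0,"dz":0,"rx":0,"ry":0,"rz":0,"hand":0.005},{"dx":0,"dy":0,"dz":0,"rx":0,"ry":0,"rz":0,"hand":0.005}]' 30
```

```text
time_s: 36.42
tcp_pos: [0.6337, 0.0423, 0.0537]
tool_rot: [3.141, 0.001, 3.13]
ft_force: [-1.1, 0.9, 5.1]
finger_gap: 0.0096
```

```bash
python3 -m inch '[{"dx":0,"dy":-0.004,"dz":0,"rx":0,"ry":0,"rz":0,"hand":0.005},{"dx":0,"dy":-0.006,"dz":0,"rx":0,"ry":0,"rz":0,"hand":0.005},{"dx":0,"dy":-0.006,"dz":0,"rx":0,"ry":0,"rz":0,"hand":0.005},{"dx":0,"dy":-0.004,"dz":0,"rx":0,"ry":0,"rz":0,"hand":0.005}]'
python3 -m inch '[{"dx":0,"dy":-0.006,"dz":0,"rx":0,"ry":0,"rz":0,"hand":0.005},{"dx":0,"dy":-0.006,"dz":0,"rx":0,"ry":0,"rz":0,"hand":0.005},{"dx":0,"dy":-0.006,"dz":0,"rx":0,"ry":0,"rz":0,"hand":0.005},{"dx":0,"dy":0,"dz":0,"rx":0,"ry":0,"rz":0,"hand":0.005}]'
```

```text
time_s: 36.92
tcp_pos: [0.6334, 0.0231, 0.0536]
tool_rot: [3.139, 0.001, 3.13]
ft_force: [-1.0, 4.8, 5.8]
finger_gap: 0.0091
time_s: 37.42
tcp_pos: [0.6331, 0.0044, 0.0536]
tool_rot: [3.14, 0.001, 3.13]
ft_force: [-1.6, 3.3, 5.4]
finger_gap: 0.0095
```

The gate slides freely at about 4 N. Next comes the catch zone.

```bash
python3 -m inch '[{"dx":0,"dy":-0.004,"dz":0,"rx":0,"ry":0,"rz":0,"hand":0.005},{"dx":0,"dy":-0.004,"dz":0,"rx":0,"ry":0,"rz":0,"hand":0.005},{"dx":0,"dy":-0.004,"dz":0,"rx":0,"ry":0,"rz":0,"hand":0.005},{"dx":0,"dy":-0.002,"dz":0,"rx":0,"ry":0,"rz":0,"hand":0.005},{"dx":0,"dy":0,"dz":0,"rx":0,"ry":0,"rz":0,"hand":0.005}]'
python3 -m inch '[{"dx":0,"dy":-0.002,"dz":0,"rx":0,"ry":0,"rz":0,"hand":0.005},{"dx":0,"dy":-0.002,"dz":0,"rx":0,"ry":0,"rz":0,"hand":0.005},{"dx":0,"dy":-0.002,"dz":0,"rx":0,"ry":0,"rz":0,"hand":0.005},{"dx":0,"dy":0,"dz":0,"rx":0,"ry":0,"rz":0,"hand":0.005}]'
python3 -m inch '[{"dx":0,"dy":-0.0015,"dz":0,"rx":0,"ry":0,"rz":0,"hand":0.005},{"dx":0,"dy":-0.0015,"dz":0,"rx":0,"ry":0,"rz":0,"hand":0.005},{"dx":0,"dy":0,"dz":0,"rx":0,"ry":0,"rz":0,"hand":0.005}]'
```

```text
time_s: 38.05
tcp_pos: [0.633, -0.0063, 0.0537]
tool_rot: [3.134, 0.001, 3.132]
ft_force: [-0.0, 10.3, 6.1]
finger_gap: 0.0093
time_s: 38.55
tcp_pos: [0.6329, -0.014, 0.0537]
tool_rot: [3.138, 0.001, 3.131]
ft_force: [-0.9, 5.9, 6.8]
finger_gap: 0.0095
time_s: 38.92
tcp_pos: [0.6328, -0.0179, 0.0536]
tool_rot: [3.139, 0.001, 3.13]
ft_force: [-1.4, 3.2, 7.1]
finger_gap: 0.0093
```

```bash
python3 -m inch '[{"dx":0,"dy":-0.001,"dz":0,"rx":0,"ry":0,"rz":0,"hand":0.005},{"dx":0,"dy":-0.001,"dz":0,"rx":0,"ry":0,"rz":0,"hand":0.005},{"dx":0,"dy":0,"dz":0,"rx":0,"ry":0,"rz":0,"hand":0.005}]'
python3 -m inch '[{"dx":0,"dy":-0.001,"dz":0,"rx":0,"ry":0,"rz":0,"hand":0.005},{"dx":0,"dy":-0.001,"dz":0,"rx":0,"ry":0,"rz":0,"hand":0.005},{"dx":0,"dy":0,"dz":0,"rx":0,"ry":0,"rz":0,"hand":0.005}]'
python3 -m inch '[{"dx":0,"dy":-0.001,"dz":0,"rx":0,"ry":0,"rz":0,"hand":0.005},{"dx":0,"dy":-0.001,"dz":0,"rx":0,"ry":0,"rz":0,"hand":0.005},{"dx":0,"dy":0,"dz":0,"rx":0,"ry":0,"rz":0,"hand":0.005}]'
```

```text
time_s: 39.3
tcp_pos: [0.6328, -0.0183, 0.0537]
tool_rot: [3.136, 0.001, 3.131]
ft_force: [-1.7, 6.9, 6.6]
finger_gap: 0.0098
time_s: 39.67
tcp_pos: [0.6328, -0.0184, 0.0537]
tool_rot: [3.132, 0.001, 3.132]
ft_force: [-0.0, 13.1, 7.4]
finger_gap: 0.0096
time_s: 40.05
tcp_pos: [0.6328, -0.0185, 0.0537]
tool_rot: [3.128, 0.002, 3.134]
ft_force: [0.7, 17.5, 7.3]
finger_gap: 0.0093
```

It hit a hard stop at y = -0.0185, the expected home position. I tug back lightly to test the catch.

```bash
python3 -m inch '[{"dx":0,"dy":0.003,"dz":0,"rx":0,"ry":0,"rz":0,"hand":0.005},{"dx":0,"dy":0.003,"dz":0,"rx":0,"ry":0,"rz":0,"hand":0.005},{"dx":0,"dy":0.001,"dz":0,"rx":0,"ry":0,"rz":0,"hand":0.005},{"dx":0,"dy":0.001,"dz":0,"rx":0,"ry":0,"rz":0,"hand":0.005},{"dx":0,"dy":0,"dz":0,"rx":0,"ry":0,"rz":0,"hand":0.005}]'
python3 -m inch '[{"dx":0,"dy":0.0015,"dz":0,"rx":0,"ry":0,"rz":0,"hand":0.005},{"dx":0,"dy":0.001,"dz":0,"rx":0,"ry":0,"rz":0,"hand":0.005},{"dx":0,"dy":0,"dz":0,"rx":0,"ry":0,"rz":0,"hand":0.005}]'
```

```text
time_s: 40.67
tcp_pos: [0.6328, -0.0181, 0.0536]
tool_rot: [-3.139, 0.001, 3.129]
ft_force: [-1.3, -1.3, 6.2]
finger_gap: 0.0093
time_s: 41.05
tcp_pos: [0.6329, -0.0167, 0.0536]
tool_rot: [-3.137, 0.001, 3.129]
ft_force: [-1.3, -4.4, 5.1]
finger_gap: 0.009
```

```bash
python3 -m inch '[{"dx":0,"dy":0.001,"dz":0,"rx":0,"ry":0,"rz":0,"hand":0.005},{"dx":0,"dy":0,"dz":0,"rx":0,"ry":0,"rz":0,"hand":0.005}]'
python3 -m inch '[{"dx":0,"dy":0.001,"dz":0,"rx":0,"ry":0,"rz":0,"hand":0.005},{"dx":0,"dy":0,"dz":0,"rx":0,"ry":0,"rz":0,"hand":0.005}]'
```

```text
time_s: 41.3
tcp_pos: [0.6329, -0.0165, 0.0536]
tool_rot: [-3.135, 0.001, 3.128]
ft_force: [-2.5, -7.6, 4.4]
finger_gap: 0.0093
time_s: 41.55
tcp_pos: [0.6329, -0.0164, 0.0536]
tool_rot: [-3.133, 0.001, 3.128]
ft_force: [-1.5, -8.4, 5.2]
finger_gap: 0.0097
```

The catch holds, with 8 N of pull and no motion past 2 mm of play. I push fully home again, relax, release and rise.

```bash
python3 -m inch '[{"dx":0,"dy":-0.003,"dz":0,"rx":0,"ry":0,"rz":0,"hand":0.005},{"dx":0,"dy":-0.003,"dz":0,"rx":0,"ry":0,"rz":0,"hand":0.005},{"dx":0,"dy":-0.002,"dz":0,"rx":0,"ry":0,"rz":0,"hand":0.005},{"dx":0,"dy":0,"dz":0,"rx":0,"ry":0,"rz":0,"hand":0.005}]'
```

```text
time_s: 42.05
tcp_pos: [0.6328, -0.0182, 0.0537]
tool_rot: [3.137, 0.001, 3.131]
ft_force: [-0.3, 7.6, 6.6]
finger_gap: 0.0096
```

```bash
python3 -m inch '[{"dx":0,"dy":-0.001,"dz":0,"rx":0,"ry":0,"rz":0,"hand":0.005},{"dx":0,"dy":0.002,"dz":0,"rx":0,"ry":0,"rz":0,"hand":0.005},{"dx":0,"dy":0,"dz":0,"rx":0,"ry":0,"rz":0,"hand":0.03},{"dx":0,"dy":0,"dz":0,"rx":0,"ry":0,"rz":0,"hand":0.03},{"dx":0,"dy":0,"dz":-0.03,"rx":0,"ry":0,"rz":0,"hand":0.03},{"dx":0,"dy":0,"dz":-0.05,"rx":0,"ry":0,"rz":0,"hand":0.03},{"dx":0.05,"dy":0,"dz":-0.04,"rx":0,"ry":0,"rz":0,"hand":0.03},{"dx":0.05,"dy":0,"dz":0,"rx":0,"ry":0,"rz":0,"hand":0.03},{"dx":0.02,"dy":0,"dz":0,"rx":0,"ry":0,"rz":0,"hand":0.03},{"dx":0,"dy":0,"dz":0,"rx":0,"ry":0,"rz":0,"hand":0.03}]'
python3 - <<'E'
from h import *
s=camera("side"); crop(s,"s15.png",180,160,350,310,4.6)
t=camera("top"); crop(t,"t15.png",240,110,370,240,4.6)
P=cloud(s); Q=P[np.isfinite(P).all(2)]; Q=Q[(abs(Q[:,0]-.684)<.04)&(abs(Q[:,1]+.039)<.03)&(Q[:,2]>.052)&(Q[:,2]<.061)]
print(Q.mean(0),cv2.minAreaRect((Q[:,:2]*1000).astype(np.float32)))
E
```

```text
time_s: 43.3
tcp_pos: [0.5118, -0.018, 0.1715]
tool_rot: [-3.142, -0.001, 3.129]
ft_force: [0.8, -0.3, 0.7]
finger_gap: 0.0301
[ 0.66881557 -0.03611523  0.0558847 ] ((661.3866577148438, -35.438133239746094), (29.5106258392334, 47.22563171386719), 69.3843994140625)
```

View pics/s15.png

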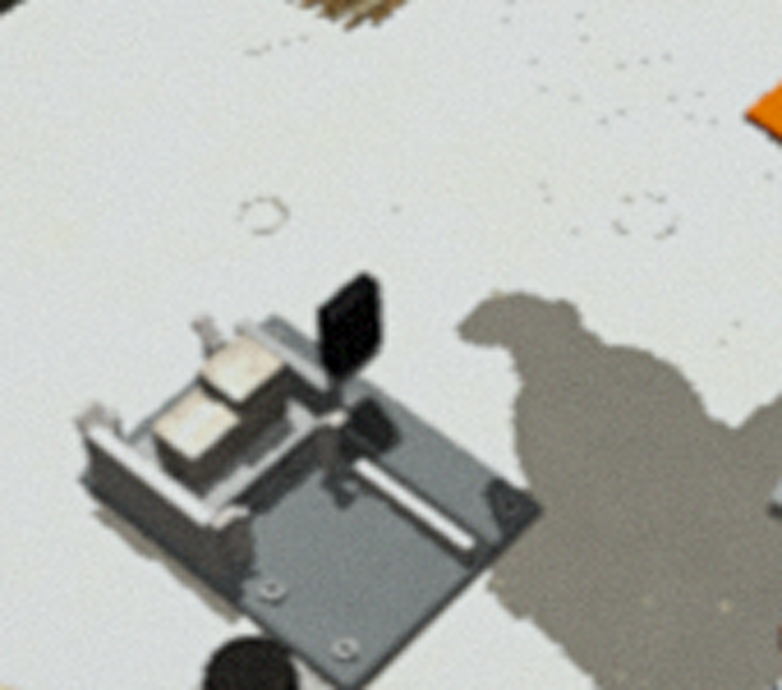

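View pics/t15.png

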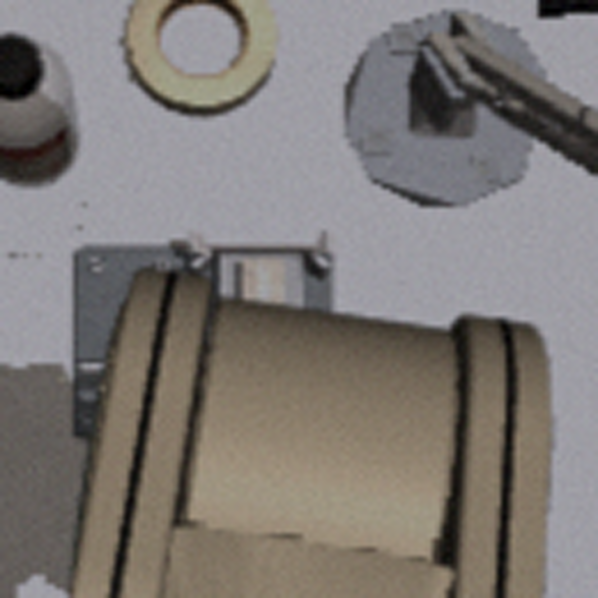

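The gate is home, with its tab at side crop (350,325) and the catch wedge standing up at (375,425). The block is unmoved at (200–245, 370–430), and the robot is clear. One last numeric check, then I hand in.

Run:
```python
from h import *
s=camera("side"); print(cr(s,[(350,325)],.061), cr(s,[(202,418),(245,368)],.046),arm.state()['ft_force'])
arm.job_done()
```

```text
[[ 0.6335 -0.0195  0.061 ]] [[ 0.6911 -0.0394  0.046 ]
 [ 0.6648 -0.0436  0.046 ]] [ 0.15198983 -0.39429073  0.78431955]
the job is handed in; nothing more can be done
```

The job is done and handed in at about 43 s; I saw no slip or knock on the way, and the system gives no verdict.

**Stack:** I laid all three plates in the bay and tapped them against the back stop. The stop was solid at 17 N. The top plate's centre measured about 1 mm from the middle of the bay along its length and about 2 mm sideways. I did not tap again after setting the block on. Before closing the gate, the front edges read 0.653 m against about 0.654 m expected for a flush stack.

**Block:** It stands upright on the middle of the stack, within about 2 mm. Its length lies along the bay rather than across it, which left the sides open for the fingers. The last depth check on the block was spoiled because its box also took in the tab. The picture shows the block unmoved.

**Gate:** I pinched the tab and slid the gate shut to a hard stop at y = -0.0185 m, the expected home position. Pulling back with 8 N moved it only the 2 mm of play, so the catch is holding. I then pushed it home again. The last picture shows the gate shut and the catch wedge standing up, and the tab read y = -0.0195 m.

**Surroundings:** The robot is clear of everything. I never went near the bottles or the orange look-alike; the last crops show the solvent bottle and part of the orange plate where they stood, but not the flux bottle.

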